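# Put the lunch and tea things away

## Task

Put the washed-up things away: stack the flat snack tins squarely in one straight pile inside the open tray drawer and then push the drawer fully shut, set the lid on the bento box so that it sits down level all round, and hang each mug by its handle on a hook of the mug tree, one mug to a hook. Do not shift anything else on the counter.

Things in the scene. Friction and masses are not known exactly. Their poses are not given: they have to be found in the camera images.
- mug1: White ceramic mug standing upright: 66 mm outside diameter, 85 tall, wall 4, mass about 0.22 kg. Origin: centre of its underside; z up through the mouth; the handle points along its +x and reaches to 69 mm from the axis. May be absent.
- mug1_loop (a point): Centre of the opening of that mug's handle, 47 mm from the mug's axis, 43 mm above its underside. The opening lies in the mug's xz plane; it is 25 mm wide (33 to 58 mm from the axis) and 44 mm high (21 to 65 mm above the underside); the handle bar is 10 mm thick. Axes as the mug's.
- mug2: White ceramic mug standing upright: 66 mm outside diameter, 85 tall, wall 4, mass about 0.22 kg. Origin: centre of its underside; z up through the mouth; the handle points along its +x and reaches to 69 mm from the axis. May be absent.
- mug2_loop (a point): Centre of the opening of that mug's handle, 47 mm from the mug's axis, 43 mm above its underside. The opening lies in the mug's xz plane; it is 25 mm wide (33 to 58 mm from the axis) and 44 mm high (21 to 65 mm above the underside); the handle bar is 10 mm thick. Axes as the mug's.
- tree: Mug tree, fixed: round wooden foot 130 mm across and 14 high, a post 18 mm thick up to 229 mm, and two steel hooks pointing out opposite ways along its +y and -y. Its -x side roughly faces the robot. Origin: centre of the foot's underside.
- hook_left (a point): Point on the axis of the mug tree's left hook, 60 mm out from the post, 210 mm above the counter. The hook is a round steel bar of 10 mm thickness, level, running from the post along the tree's +y to 86 mm out and ending in an upturned tip whose top is 19 mm above the bar's axis, 100 mm out. Axes as the tree's.
- hook_right (a point): Point on the axis of the mug tree's right hook, 60 mm out from the post, 210 mm above the counter. The hook is a round steel bar of 10 mm thickness, level, running from the post along the tree's -y to 86 mm out and ending in an upturned tip whose top is 19 mm above the bar's axis, 100 mm out. Axes as the tree's.
- tin1: Flat closed aluminium snack tin, 100 (x) x 56 (y) x 16 mm, about 0.12 kg. Origin: centre of its underside. The tins are alike; one may be absent.
- tin2: Flat closed aluminium snack tin, 100 (x) x 56 (y) x 16 mm, about 0.12 kg. Origin: centre of its underside. The tins are alike; one may be absent.
- tin3: Flat closed aluminium snack tin, 100 (x) x 56 (y) x 16 mm, about 0.12 kg. Origin: centre of its underside. The tins are alike; one may be absent.
- unit: Low drawer unit, fixed, 260 (x) x 200 (y) x 120 mm, with one pull-out tray drawer that slides out along its -x. Origin: centre of its underside. The bento box stands on its top.
- unit_drawer0 (a joint): How far the tray drawer is pulled out, m: 0 is fully shut; starts at 0.138 to 0.16. It slides with about 1 N of friction.
- tray_spot (a point): On the tray floor, midway across, 62 mm behind the inner face of its front; moves with the tray; axes as the unit's (x towards its back). Tray 158 mm wide inside, walls 76 mm above the floor. Pulled out, it is uncovered from x = -62 mm to about (pull-out - 68 mm); behind that lies the unit's top, underside 87 mm above the tray floor.
- unit_drawer0_handle (a point): Middle of the bar handle on the drawer's front, 35 mm in front of it; the bar runs along the unit's y, 100 mm long, about 82 mm above the counter; the front is about 93 mm high.
- bento: Open purple bento box, 95 (x) x 150 (y) x 55 mm outside, walls 4 mm, 0.6 kg, standing loose on the drawer unit. Origin: centre of its underside.
- bento_lid: Its loose purple lid, 0.11 kg: below, a plug 81 (x) x 136 (y) x 8 mm for the box's mouth (87 x 142); then a plate 95 x 150 x 6 mm that rests on the rim; on top a grip bar 16 (x) x 54 (y) mm, 27 mm high. Origin: centre of the plug's underside; bar top 41 mm above it. Seated, the origin is 47 mm above the box's origin. Either way round fits.
- cup: Bystander: pink plastic cup, 72 mm across, 80 tall.
- teaspoon: Bystander: steel teaspoon, 140 mm long.
- clip: Bystander: chrome spring clip, 75 mm long.
- jar: Bystander: spice jar, 60 mm across, 90 tall.
- oil: Bystander: oil bottle, 64 mm across, 200 tall.
- bowl: Bystander: small bowl, 110 mm across, 45 tall.
- sponge: Bystander: sponge block, 100 x 65 x 30 mm.
Things that resemble listed ones, but are neither listed nor needed, are in the scene too. Leave any brown look-alike of the bento alone.

How it is judged:
On the way, in this order (a step that is already met when the one before it is completed fails the run):
1. all the tins lie released in one square pile in the tray while it is still pulled out (x of tin1 in the frame of tray_spot between -0.02 and 0.11 m and y of tin1 in the frame of tray_spot between -0.055 and 0.055 m and z of tin1 in the frame of tray_spot between -0.005 and 0.06 m and angle between each of tin1, tin2, tin3's own z axis and vertical below 0.08 rad and linear speed of each of tin1, tin2, tin3 below 0.03 m/s and contact force between each of tin1, tin2, tin3 and the fingers below 0.3 N and horizontal distance between tin1 and tin2 below 0.012 m and angle between the x axis of tin1 and the x axis of tin2, either way round below 0.15 rad and horizontal distance between each of tin1, tin2 and tin3 below 0.012 m and angle between the x axis of each of tin1, tin2 and the x axis of tin3, either way round below 0.15 rad and x of tin2 in the frame of tray_spot between -0.02 and 0.11 m and y of tin2 in the frame of tray_spot between -0.055 and 0.055 m and z of tin2 in the frame of tray_spot between -0.005 and 0.06 m and x of tin3 in the frame of tray_spot between -0.02 and 0.11 m and y of tin3 in the frame of tray_spot between -0.055 and 0.055 m and z of tin3 in the frame of tray_spot between -0.005 and 0.06 m and value of joint unit_drawer0 above 0.08 m), for 0.2 s.
2. the tray drawer is pushed shut (value of joint unit_drawer0 below 0.008 m), for 0.2 s.
At the end, for the whole second after the job is handed in: Tins flat in one pile in the tray (centres within 12 mm, parallel within 0.15 rad), drawer within 8 mm of shut, lid seated level on the bento box (7 mm, 0.04 rad), each mug hanging still with a hook through its handle, one to a hook (x of tin1 in the frame of tray_spot between -0.02 and 0.11 m and y of tin1 in the frame of tray_spot between -0.055 and 0.055 m and z of tin1 in the frame of tray_spot between -0.005 and 0.06 m and angle between each of tin1, tin2, tin3's own z axis and vertical below 0.08 rad and linear speed of each of tin1, tin2, tin3, bento_lid below 0.03 m/s and contact force between each of tin1, tin2, tin3 and the fingers below 0.3 N and horizontal distance between tin1 and tin2 below 0.012 m and angle between the x axis of tin1 and the x axis of tin2, either way round below 0.15 rad and horizontal distance between each of tin1, tin2 and tin3 below 0.012 m and angle between the x axis of each of tin1, tin2 and the x axis of tin3, either way round below 0.15 rad and x of tin2 in the frame of tray_spot between -0.02 and 0.11 m and y of tin2 in the frame of tray_spot between -0.055 and 0.055 m and z of tin2 in the frame of tray_spot between -0.005 and 0.06 m and x of tin3 in the frame of tray_spot between -0.02 and 0.11 m and y of tin3 in the frame of tray_spot between -0.055 and 0.055 m and z of tin3 in the frame of tray_spot between -0.005 and 0.06 m and value of joint unit_drawer0 below 0.008 m and x of bento_lid in the frame of bento between -0.007 and 0.007 m and y of bento_lid in the frame of bento between -0.007 and 0.007 m and z of bento_lid in the frame of bento between 0.043 and 0.0505 m and angle between the z axis of bento_lid and the z axis of bento, either way round below 0.04 rad and (((x of mug1_loop in the frame of hook_left between -0.032 and 0.032 m and y of mug1_loop in the frame of hook_left between -0.045 and 0.045 m and z of mug1_loop in the frame of hook_left between -0.035 and 0.035 m and contact force between mug1 and tree above 0.5 N and linear speed of mug1 below 0.08 m/s and height (world z) of mug1 above 0.09 m) and (x of mug2_loop in the frame of hook_right between -0.032 and 0.032 m and y of mug2_loop in the frame of hook_right between -0.045 and 0.045 m and z of mug2_loop in the frame of hook_right between -0.035 and 0.035 m and contact force between mug2 and tree above 0.5 N and linear speed of mug2 below 0.08 m/s and height (world z) of mug2 above 0.09 m)) or ((x of mug1_loop in the frame of hook_right between -0.032 and 0.032 m and y of mug1_loop in the frame of hook_right between -0.045 and 0.045 m and z of mug1_loop in the frame of hook_right between -0.035 and 0.035 m and contact force between mug1 and tree above 0.5 N and linear speed of mug1 below 0.08 m/s and height (world z) of mug1 above 0.09 m) and (x of mug2_loop in the frame of hook_left between -0.032 and 0.032 m and y of mug2_loop in the frame of hook_left between -0.045 and 0.045 m and z of mug2_loop in the frame of hook_left between -0.035 and 0.035 m and contact force between mug2 and tree above 0.5 N and linear speed of mug2 below 0.08 m/s and height (world z) of mug2 above 0.09 m)))); the robot touches nothing.
It fails at once if one of the other things on the counter is shifted more than 8 cm (distance of any of cup, teaspoon, clip, jar, oil, bowl, sponge from where it was at the start of the episode above 0.08 m).
It fails at once if the bento box is tipped over (angle between bento's own z axis and vertical above 0.5 rad).
Of tin1, tin2, tin3 only 2 to 3 are there at a start; the rules pass over those that are not, and their reading is None.
Of mug1, mug2 only 1 to 2 are there at a start; the rules pass over those that are not, and their reading is None.
At some moment in a run one of bento_lid, bento may be knocked a few centimetres aside while the robot is not near it.
It also fails if it takes over 210 s, if anything falls off the work surface, if the arm or the gripper's body presses on something with over 40 N, if the wrist force passes 120 N, or if a joint passes its speed limit or range.

## Robot

A 7-joint arm with a two-finger parallel gripper is mounted at the origin on the work surface. World frame = base frame: x ahead of the robot, y to its left, z up, the work surface at z = 0. Lengths are in m, angles in rad, forces in N, time in s.
With the tool pointing down it reaches from about 0.4 to 0.875 m from the base axis. Payload 19.3 kg.
Tool frame: the origin (TCP) lies between the finger pads; the fingertips stand 17 mm ahead of it and the grasp point (between the pads) lies 2 mm behind it; z points along the fingers, y is the line along which they close (so a half turn about z gives the same grasp; the last joint's range is limited). The gripper opens to 85 mm and grips with 20 to 120 N. Pads are 22 mm wide; open, the fingers measure 114 mm over their backs; the gripper's body (76 mm by 85 mm) begins 54 mm behind the grasp point. The pads swing forward as they close: fully open they stand 13 mm farther back than shut.
Start: joints at [1.059, 0.521, -0.036, 1.599, 0.021, 1.021, -0.113], TCP at [0.267, -0.565, 0.248] pointing down, gripper open.
Joint ranges: [-2.91, 2.91], [-0.3, 2.13], [-1.5, 1.42], [0.17, 2.43], [-1.26, 4.41], [0.16, 1.93], [-2.52, 2.52]. Speed limits (rad/s): [1.89, 1.89, 2.39, 2.39, 3.01, 3.01, 3.01].

## Interface

Orientations are given as [roll, pitch, yaw] about the fixed x, y, z axes, in that order (R = Rz(yaw) Ry(pitch) Rx(roll)).
In Python, from workcell import bot gives the robot as it stands.
- The arm moves only by the shell command python3 -m inch 'ROWS' [FORCE]. ROWS is JSON, a list of rows, each a list of 7 numbers: the shift along the tool's x, y, z in units of 200 mm (1.0 is 200 mm), then the turn, a rotation vector about the tool's x, y, z in units of 90 degrees (1.0 is 90 degrees), then the opening, from 0 (shut) to 1 (fully open). In form: [[x, y, z, rx, ry, rz, grip], ...]. A call has 1 to 20 rows; each row is the pose to reach, as a shift and turn from the pose commanded when the call began, along the tool's axes at that moment; what a row does not reach only later rows make up. A row lasts 1/8 s, in which the tool goes at most 62.5 mm and 10.7 degrees, less where a joint would pass 70% of its speed; a pose out of reach is approached as far as the arm can. A call with a number of a shift or a turn outside -1 to 1 is refused whole. A call with a gripper value outside its range is refused whole. The fingers move at their own pace and stop on an object; FORCE is the grip in N (left out, the last holds). Time passes only in rows, so rows that repeat a pose let the fingers close. It gives the time, the measured TCP pose, the force, the opening and the grip force at its end, in the units of the state.
- bot.observe(): the state, without advancing time (a new reading comes with each control period).
- bot.grab_frame(name): name is "scene" or "side" or "wrist"; returns a dict with "img" (480x640x3 uint8, red, green, blue), "z_map" (480x640 float32, m along the optical axis (not along the pixel's ray), 0 where there is no reading), "vfov" (degrees; the focal length in pixels is half the picture's height over the tangent of half this angle, whatever the lens; pixels are square), "cx", "cy" (the principal point, pixels), "rvec" (rotation vector, rad) and "tvec" (3), from world to camera coordinates, as OpenCV has them. Camera axes: x right, y down, z forward; pixel columns grow to the right and rows downward; lengths in m; the calibration is good to about 2 mm. The wrist camera is an equidistant fisheye: a pixel r from the principal point sees the ray r / f radians off the axis. A picture is of the moment at which its call begins.
- bot.job_done(): hands the job in; it is judged then, once.
The state is a dict: "clock": time; "qpos": joint angles; "qd": joint speeds; "joint_efforts": joint torques, N m; "position": TCP position; "tool_rot": TCP orientation; "force": force on the tool from outside, world axes, zero at the start; "moment": the same for the moment, N m; "grip_width": finger opening in m; "finger_force": force on a finger pad.
Only numpy, scipy, OpenCV 4.12 (cv2) and the standard library are available. Lean on these libraries where they do the work, as an engineer would, in place of code of your own. Each camera call takes 0.05 s, during which the arm holds its last target. There are 200 camera calls.

## Working session

There is one attempt and no reset: what is moved stays moved. The work goes in short steps, Python scripts to look and compute and a shell command to move; the robot and the scene stay as the last step left them, time stands still between calls to the robot, and variables do not carry over. Pictures are saved under pics/ and viewed, at most 14 in all, crops included, and the job is handed in when it is done.

```bash
mkdir -p pics; ls
cat > h.py <<'E'
import numpy as np, cv2
from scipy.spatial.transform import Rotation as R
from workcell import bot
def cap(n):
    f=bot.grab_frame(n); np.save(f'/tmp/{n}.npy',f,allow_pickle=True); return f
def load(n): return np.load(f'/tmp/{n}.npy',allow_pickle=True).item()
def save(f,p,crop=None,scale=1):
    im=f['img'][...,::-1]
    if crop: im=im[crop[1]:crop[3],crop[0]:crop[2]]
    cv2.imwrite(p,cv2.resize(im,None,fx=scale,fy=scale,interpolation=cv2.INTER_CUBIC))
def rays(f,uv,fish=False):
    uv=np.atleast_2d(uv).astype(float); F=240/np.tan(np.radians(f['vfov'])/2)
    d=(uv-[f['cx'],f['cy']])/F
    if fish:
        r=np.linalg.norm(d,axis=1,keepdims=True)+1e-12; d=np.hstack([d/r*np.sin(r),np.cos(r)])
    else: d=np.hstack([d,np.ones((len(d),1))])
    M=cv2.Rodrigues(np.array(f['rvec'],float))[0]; t=np.array(f['tvec'],float).ravel()
    return -M.T@t, d@M
def onplane(f,uv,z,fish=False):
    o,d=rays(f,uv,fish); s=(z-o[2])/d[:,2]; return o+d*s[:,None]
def cloud(f,fish=False):
    v,u=np.mgrid[0:480,0:640]; uv=np.c_[u.ravel(),v.ravel()]
    F=240/np.tan(np.radians(f['vfov'])/2)
    o,d=rays(f,uv,fish); M=cv2.Rodrigues(np.array(f['rvec'],float))[0]
    zc=d@M[2]; zm=f['z_map'].ravel().astype(float)
    P=o+d*(zm/np.where(zc>1e-6,zc,1))[:,None]; P[(zm<=0)|(zc<=1e-6)]=np.nan
    return P.reshape(480,640,3)
def rel(p,rpy=None,o=None):
    "shift (units) and turn (units) from the present pose to TCP p, rpy"
    s=o or bot.observe(); A=R.from_euler('xyz',s['tool_rot'])
    sh=A.inv().apply(np.array(p)-s['position'])/.2
    tu=(A.inv()*R.from_euler('xyz',rpy)).as_rotvec()/(np.pi/2) if rpy is not None else np.zeros(3)
    return np.round(sh,3),np.round(tu,3)
E
python3 - <<'E'
from h import *
print(bot.observe())
for n in ('scene','side','wrist'):
    f=cap(n); save(f,f'pics/{n}0.png'); print(n,f['vfov'],f['cx'],f['cy'],f['rvec'],f['tvec'])
E
```

```text
pics
{'clock': 0.0, 'qpos': array([ 1.05886717,  0.5219825 , -0.03635364,  1.59996631,  0.02119084,
        1.02107449, -0.11277938]), 'qd': array([-0.00044336,  0.00033725, -0.00123516, -0.00034241, -0.00026244,
        0.00137319,  0.00074082]), 'joint_efforts': array([ 1.07505534e-04, -9.27126861e+01,  1.97986096e+00, -3.69940174e+01,
        1.77445990e-02,  8.09024263e-03, -7.95985511e-05]), 'position': array([ 0.26705166, -0.56475306,  0.24775998]), 'tool_rot': array([-3.14054769e+00,  5.18615844e-05,  4.41757035e-01]), 'force': array([ 0.17561166, -0.4793477 ,  0.90012571]), 'moment': array([-0.03399236, -0.04283511,  0.02882452]), 'finger_force': 0.0, 'grip_width': 0.08507085397909882}
scene 47.70482181674404 323.93743205830253 233.46439559165137 [ 2.41737499  0.80880996 -0.27433964] [-0.37781208 -0.21345682  1.84368148]
side 43.30240035166814 318.2101990188088 225.04336242292922 [ 0.84229553 -2.55841835  1.05402132] [0.39038422 0.35546677 1.1934029 ]
wrist 65.70646984690485 313.92285107537236 236.2942566922778 [-2.45676286  1.55652801  0.20915186] [-0.62701408 -0.03439467  0.37884617]
```

View pics/scene0.png

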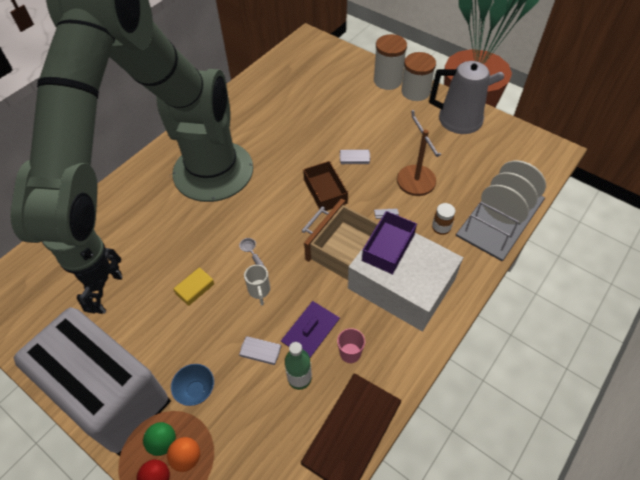

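View pics/side0.png

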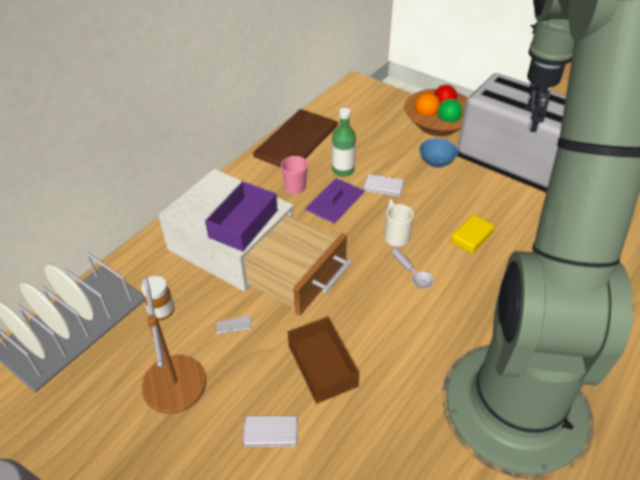

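Look-alikes: tins at scene (355,156) and (260,349), against the clip at (386,213). The lid is the purple plate at (311,328), against the dark board (352,428). The bento is purple at (390,242), and the brown box (325,185) is a decoy. The only mug is at (257,280); the pink cup (350,346) is a bystander. I'll measure these and take one close crop.

Run:
```python
from h import *
f=load('scene'); save(f,'pics/c1.png',(220,90,500,400),1.9)
C=cloud(f); s=load('side'); Cs=cloud(s)
hsv=cv2.cvtColor(f['img'],cv2.COLOR_RGB2HSV); hs=cv2.cvtColor(s['img'],cv2.COLOR_RGB2HSV)
def blobs(h,C,lo,hi,name,box,zr=(-.02,.4)):
    m=cv2.inRange(h,np.array(lo),np.array(hi)); k=np.zeros_like(m); k[box[1]:box[3],box[0]:box[2]]=255; m&=k
    z=np.nan_to_num(C[...,2],nan=-1); m[(z<zr[0])|(z>zr[1])]=0
    n,l,st,ce=cv2.connectedComponentsWithStats(m)
    for i in range(1,n):
        if st[i,4]<80: continue
        P=C[l==i]; P=P[~np.isnan(P).any(1)]
        r=cv2.minAreaRect(P[:,:2].astype(np.float32))
        print(name,ce[i].round(),st[i,4],'mean',P.mean(0).round(3),'zpct',np.percentile(P[:,2],[2,50,98]).round(3),'rect',np.round(r[0],3),np.round(r[1],3),round(r[2],1))
blobs(hsv,C,(120,60,30),(150,255,255),'purple',(220,150,500,400))
blobs(hsv,C,(0,0,150),(179,45,255),'whiteish',(220,140,475,400))
blobs(hs,Cs,(120,60,30),(150,255,255),'purpleS',(150,100,450,460))
blobs(hs,Cs,(0,0,150),(179,45,255),'whiteS',(150,100,450,460))
```

```text
purple [388. 242.] 1965 mean [0.681 0.025 0.14 ] zpct [0.119 0.13  0.177] rect [0.685 0.019] [0.095 0.156] 8.8
purple [311. 328.] 1476 mean [ 0.631 -0.264  0.016] zpct [0.007 0.014 0.042] rect [ 0.631 -0.267] [0.092 0.149] 2.3
whiteish [355. 155.] 323 mean [0.353 0.333 0.016] zpct [0.009 0.016 0.022] rect [0.353 0.333] [0.1  0.06] 34.9
whiteish [446. 210.] 193 mean [0.739 0.255 0.089] zpct [0.083 0.09  0.097] rect [0.731 0.284] [0.051 0.114] 15.9
whiteish [386. 211.] 96 mean [0.574 0.191 0.021] zpct [0.007 0.018 0.044] rect [0.61  0.156] [0.077 0.133] 42.6
whiteish [416. 272.] 3786 mean [ 0.788 -0.001  0.12 ] zpct [0.114 0.12  0.126] rect [0.747 0.05 ] [0.245 0.288] 3.0
whiteish [260. 349.] 669 mean [ 0.559 -0.395  0.016] zpct [0.01  0.016 0.022] rect [ 0.556 -0.392] [0.1   0.061] 21.7
whiteish [295. 347.] 111 mean [ 0.688 -0.387  0.191] zpct [0.018 0.199 0.205] rect [ 0.671 -0.357] [0.027 0.102] 29.7
purpleS [334. 200.] 1281 mean [ 0.628 -0.261  0.015] zpct [0.007 0.013 0.04 ] rect [ 0.63  -0.266] [0.094 0.151] 2.6
purpleS [241. 216.] 2983 mean [0.688 0.02  0.144] zpct [0.12  0.143 
[... 707 characters left out ...]
47 -0.179] [0.046 0.14 ] 71.0
whiteS [334. 274.] 256 mean [ 0.446 -0.004  0.083] zpct [0.077 0.084 0.089] rect [ 0.457 -0.036] [0.045 0.172] 6.1
whiteS [156. 289.] 330 mean [0.715 0.264 0.105] zpct [0.077 0.088 0.214] rect [0.709 0.265] [0.034 0.293] 56.6
whiteS [162. 311.] 133 mean [0.709 0.271 0.037] zpct [0.014 0.031 0.209] rect [0.661 0.315] [0.031 0.157] 49.3
whiteS [234. 325.] 395 mean [0.573 0.193 0.014] zpct [0.    0.015 0.023] rect [0.575 0.192] [0.074 0.028] 48.2
whiteS [157. 347.] 134 mean [0.534 0.4   0.215] zpct [0.209 0.213 0.228] rect [0.532 0.401] [0.006 0.09 ] 55.8
whiteS [270. 431.] 1573 mean [0.352 0.334 0.014] zpct [0.005 0.014 0.019] rect [0.356 0.329] [0.103 0.067] 36.8
```

View pics/c1.png

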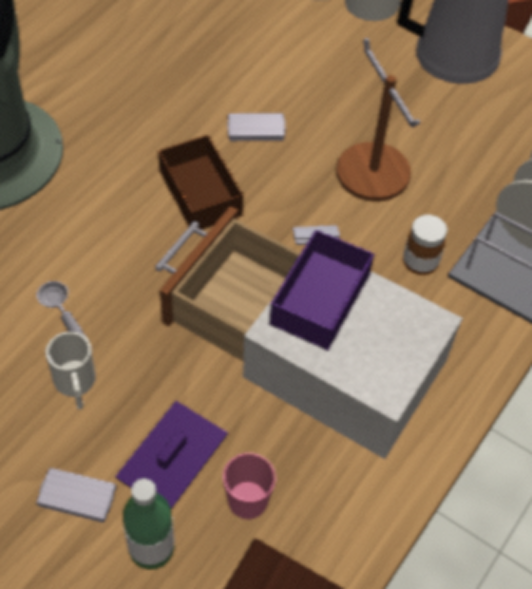

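Crop shows two real tins (crop (257,126) and (77,494)), the clip at (316,234), the lid with its grip bar at (172,447), and one mug with its handle towards image-down. So there are two tins and one mug. Now the drawer, tree, mug handle and tin corners.

Run:
```python
from h import *
out=[]
for n in('scene','side'):
    f=load(n); C=cloud(f); h=cv2.cvtColor(f['img'],cv2.COLOR_RGB2HSV); P=C.reshape(-1,3); H=h.reshape(-1,3)
    ok=~np.isnan(P).any(1); P=P[ok];H=H[ok]
    a=np.radians(3.1); U=np.c_[P[:,0]*np.cos(a)+P[:,1]*np.sin(a), -P[:,0]*np.sin(a)+P[:,1]*np.cos(a)]
    top=(abs(P[:,2]-.12)<.006)&(H[:,1]<50)&(H[:,2]>120)&(P[:,0]>.55)&(P[:,0]<.95)&(abs(P[:,1])<.2)
    print(n,'top u',np.percentile(U[top],[.5,99.5],axis=0).round(3).tolist())
    # front edge slope: drawer front top points
    fr=(P[:,2]>.085)&(P[:,2]<.112)&(P[:,0]>.4)&(P[:,0]<.6)&(abs(P[:,1])<.13)&(H[:,1]>60)
    Q=P[fr]; print(' tray tops', len(Q), cv2.minAreaRect(Q[:,:2].astype(np.float32)), np.percentile(Q[:,2],[2,50,98]).round(3))
    for y0 in(-.08,-.04,.0,.04,.08):
        q=Q[abs(Q[:,1]-y0)<.01]
        if len(q): print('  y',y0,'minx',np.percentile(q[:,0],[1,5]).round(3))
    fl=(P[:,2]<.05)&(P[:,2]>.01)&(P[:,0]>.5)&(P[:,0]<.58)&(abs(P[:,1]-.01)<.05); 
    if fl.sum(): print(' floor z',np.median(P[fl,2]).round(4))
    ha=(P[:,2]>.07)&(P[:,2]<.095)&(P[:,0]>.40)&(P[:,0]<.47)&(abs(P[:,1])<.09)&(H[:,1]<60)
    if ha.sum()>5: 
        q=P[ha]; print(' handle',len(q),q.mean(0).round(3),np.percentile(q,[3,97],axis=0).round(3).tolist(), np.polyfit(q[:,1],q[:,0],1))
    tr=(P[:,2]>.195)&(P[:,2]<.24)&(P[:,0]>.4)&(P[:,0]<.7)&(P[:,1]>.25)&(P[:,1]<.55)
    q=P[tr]; q=q[:, :]
    if len(q)>5:
        m=q[:,:2].mean(0); w,v=np.linalg.eigh(np.cov((q[:,:2]-m).T)); d=v[:,1]; t=(q[:,:2]-m)@d
        print(' hooks',len(q),m.round(3),d.round(3),'ends',(m+d*t.min()).round(3),(m+d*t.max()).round(3),np.percentile(q[:,2],[2,50,98]).round(3))
    ft=(P[:,2]>.008)&(P[:,2]<.02)&(P[:,0]>.4)&(P[:,0]<.65)&(P[:,1]>.29)&(P[:,1]<.5); q=P[ft&(H[:,1]>90)]
    if len(q): print(' foot',cv2.minEnclosingCircle(q[:,:2].astype(np.float32)))
    mg=(P[:,2]>.078)&(P[:,2]<.095)&(P[:,0]>.35)&(P[:,0]<.52)&(P[:,1]>-.35)&(P[:,1]<-.15); q=P[mg]
    print(' mugrim',cv2.minEnclosingCircle(q[:,:2].astype(np.float32)))
    mg=(P[:,2]>.03)&(P[:,2]<.09)&(P[:,0]>.33)&(P[:,0]<.55)&(P[:,1]>-.38)&(P[:,1]<-.14); q=P[mg]; c=np.array(cv2.minEnclosingCircle(P[(P[:,2]>.078)&mg][:,:2].astype(np.float32))[0])
    r=np.linalg.norm(q[:,:2]-c,axis=1); hh=q[(r>.042)]; print(' handle pts',len(hh),hh.mean(0).round(3) if len(hh) else '', np.degrees(np.arctan2(*(hh.mean(0)[:2]-c)[::-1])) if len(hh) else '')
    for nm,cx,cy in(('A',.353,.333),('B',.556,-.392)):
        t=(abs(P[:,2]-.016)<.006)&(np.hypot(P[:,0]-cx,P[:,1]-cy)<.075)&(H[:,1]<50)&(H[:,2]>130); print(' tin',nm,cv2.minAreaRect(P[t][:,:2].astype(np.float32)),P[t].mean(0).round(4))
```

```text
scene top u [[0.629, -0.132], [0.87, 0.068]]
 tray tops 808 ((0.5166822671890259, -0.0057608261704444885), (0.19681766629219055, 0.16598452627658844), 89.881103515625) [0.086 0.099 0.111]
  y -0.08 minx [0.478 0.483]
  y -0.04 minx [0.437 0.476]
  y 0.0 minx [0.434 0.47 ]
  y 0.04 minx [0.471 0.473]
  y 0.08 minx [0.469 0.474]
 floor z 0.0219
 handle 132 [ 0.443 -0.008  0.086] [[0.433, -0.056, 0.078], [0.459, 0.041, 0.092]] [-0.05002388  0.44233237]
 hooks 228 [0.575 0.367] [-0.823  0.568] ends [0.658 0.31 ] [0.491 0.425] [0.2   0.215 0.232]
 foot ((0.5233931541442871, 0.3953735828399658), 0.1348101943731308)
 mugrim ((0.4378093481063843, -0.2584955394268036), 0.042334649711847305)
 handle pts 53 [ 0.467 -0.284  0.062] -40.62871765586296
 tin A ((0.35318130254745483, 0.3325694799423218), (0.09965888410806656, 0.05760503560304642), 37.21430969238281) [0.3528 0.3315 0.0161]
 tin B ((0.5581385493278503, -0.3950236737728119), (0.10145348310470581, 0.054865509271621704), 21.333377838134766) [ 0.5602 -0.3948  0.0157]
side top u [[0.625, -0.13], [0.871, 0.07]]
 tray tops 1234 ((0.5152587294
[... 251 characters left out ...]
.47 ]
 floor z 0.0206
 handle 253 [ 0.444 -0.002  0.084] [[0.433, -0.052, 0.08], [0.468, 0.044, 0.089]] [-0.03068393  0.44371369]
 hooks 588 [0.576 0.369] [-0.826  0.564] ends [0.656 0.314] [0.493 0.425] [0.201 0.213 0.229]
 foot ((0.57619309425354, 0.3699840307235718), 0.06661506742238998)
 mugrim ((0.42786210775375366, -0.2536291480064392), 0.03703981637954712)
 handle pts 37 [ 0.474 -0.287  0.066] -35.663660496051385
 tin A ((0.3527328073978424, 0.33222371339797974), (0.1018851101398468, 0.05832167714834213), 37.72181701660156) [0.3517 0.333  0.0144]
 tin B ((0.558075487613678, -0.39331308007240295), (0.10110227018594742, 0.06575093418359756), 25.398052215576172) [ 0.5573 -0.3925  0.0141]
```

```bash
cat >> h.py <<'E'
def goto(*ws):
    "print units for waypoints (x,y,z,roll,pitch,yaw deg) from present pose"
    o=bot.observe()
    for w in ws: print(w,*[list(map(float,k)) for k in rel(w[:3],np.radians(w[3:]),o)])
E
python3 - <<'E'
from h import *
goto((.558,-.394,.25,180,0,22),(.558,-.394,.08,180,0,22),(.558,-.394,.016,180,0,22))
E
```

```text
(0.558, -0.394, 0.25, 180, 0, 22) [1.68, -0.15, -0.011] [-0.001, 0.0, 0.037]
(0.558, -0.394, 0.08, 180, 0, 22) [1.68, -0.149, 0.839] [-0.001, 0.0, 0.037]
(0.558, -0.394, 0.016, 180, 0, 22) [1.68, -0.149, 1.159] [-0.001, 0.0, 0.037]
```

```bash
python3 -m inch '[[0.3,0,0,0,0,0,1],[0.6,-0.05,0,0,0,0,1],[0.9,-0.1,0,0,0,0.02,1],[0.9,-0.1,0,0,0,0.037,1]]' && python3 -m inch '[[0.3,0,0,0,0,0,1],[0.6,-0.05,0,0,0,0,1],[0.8,-0.05,0.1,0,0,0,1],[0.8,-0.05,0.4,0,0,0,1],[0.8,-0.05,0.6,0,0,0,1],[0.8,-0.05,0.6,0,0,0,1]]'
python3 - <<'E'
from h import *
goto((.558,-.394,.04,180,0,22),(.558,-.394,.016,180,0,22))
f=cap('wrist'); save(f,'pics/w1.png')
E
```

```text
clock: 0.65
position: [0.4258, -0.4661, 0.2479]
tool_rot: [-3.14, -0.002, 0.39]
force: [-0.7, -1.3, 0.4]
grip_width: 0.0855
finger_force: 0.0
clock: 1.4
position: [0.5641, -0.4005, 0.1254]
tool_rot: [-3.137, 0.004, 0.383]
force: [0.6, -1.7, 1.3]
grip_width: 0.0854
finger_force: 0.0
(0.558, -0.394, 0.04, 180, 0, 22) [-0.014, -0.04, 0.427] [-0.003, 0.002, -0.001]
(0.558, -0.394, 0.016, 180, 0, 22) [-0.014, -0.039, 0.547] [-0.003, 0.002, -0.001]
```

View pics/w1.png

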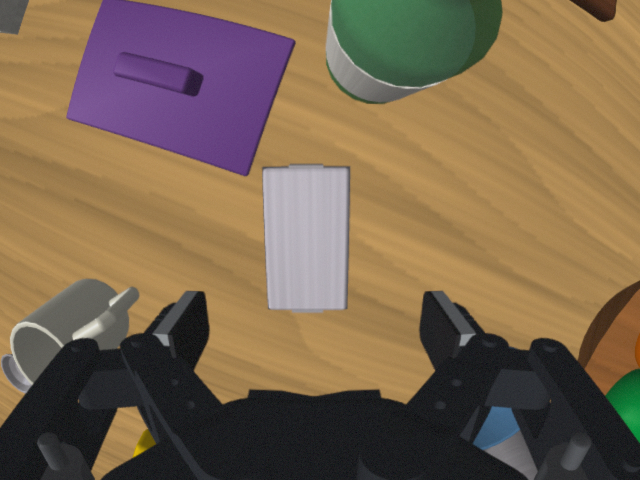

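Wrist view: the tin is at (308,238) with corners (263,168), (350,166), (347,310), (267,310), well aligned. The lid is at upper left and the oil bottle at the top. I'll refine with these corners.

```bash
cat >> h.py <<'E'
def tinfit(f,roi,z=.016,smax=45,vmin=140):
    h=cv2.cvtColor(f['img'],cv2.COLOR_RGB2HSV); m=((h[...,1]<smax)&(h[...,2]>vmin)).astype(np.uint8); k=np.zeros_like(m); k[roi[1]:roi[3],roi[0]:roi[2]]=1; m*=k
    c=max(cv2.findContours(m,cv2.RETR_EXTERNAL,cv2.CHAIN_APPROX_NONE)[0],key=cv2.contourArea)
    P=onplane(f,c[:,0],z,True)[:,:2].astype(np.float32); r=cv2.minAreaRect(P); (w,hh),a=r[1],r[2]
    if w<hh: a-=90
    print('tin',np.round(r[0],4),np.round(r[1],4),'long yaw',round(a,2)); return r[0],a
E
python3 - <<'E'
from h import *
f=load('wrist'); print(onplane(f,[(263,168),(350,166),(347,310),(267,310)],.016,True).round(4))
c,a=tinfit(f,(230,130,380,320))
print(bot.observe()['position'],bot.observe()['tool_rot'])
goto((*c,.04,180,0,a),(*c,.016,180,0,a))
E
```

```text
[[ 0.5962 -0.3546  0.016 ]
 [ 0.6179 -0.4056  0.016 ]
 [ 0.5249 -0.4436  0.016 ]
 [ 0.5034 -0.391   0.016 ]]
tin [ 0.5605 -0.3976] [0.1019 0.0543] long yaw 22.12
[ 0.56526358 -0.40124721  0.12805205] [-3.14036334e+00  1.24407144e-03  3.82897491e-01]
(0.5604648590087891, -0.39762917160987854, 0.04, 180, 0, 22.122983932495117) [-0.015, -0.025, 0.44] [-0.001, 0.001, -0.002]
(0.5604648590087891, -0.39762917160987854, 0.016, 180, 0, 22.122983932495117) [-0.015, -0.025, 0.56] [-0.001, 0.001, -0.002]
```

```bash
python3 -m inch '[[-0.015,-0.02,0.2,0,0,0,1],[-0.015,-0.02,0.4,0,0,0,1],[-0.015,-0.02,0.5,0,0,0,1],[-0.015,-0.02,0.55,0,0,0,1],[-0.015,-0.02,0.55,0,0,0,1]]' && python3 -m inch '[[0,0,0,0,0,0,0.6],[0,0,0,0,0,0,0.5],[0,0,0,0,0,0,0.4],[0,0,0,0,0,0,0.4],[0,0,0,0,0,0,0.4],[0,0,0,0,0,0,0.4]]' 30
```

```text
clock: 2.08
position: [0.5621, -0.3986, 0.0191]
tool_rot: [3.141, -0.0, 0.383]
force: [0.3, 0.3, 1.3]
grip_width: 0.085
finger_force: 0.0
clock: 2.82
position: [0.5622, -0.3985, 0.0196]
tool_rot: [3.14, -0.001, 0.384]
force: [-2.1, 1.0, 8.2]
grip_width: 0.0548
finger_force: 30.8
```

```bash
python3 -m inch '[[0,0,-0.1,0,0,0,0.4],[0,0,-0.4,0,0,0,0.4],[0,0,-0.7,0,0,0,0.4],[0,0,-0.85,0,0,0,0.4],[0,0,-0.85,0,0,0,0.4]]'
python3 - <<'E'
from h import *
goto((.549,-.2,.19,180,0,12),(.549,-.001,.19,180,0,3.1),(.549,-.001,.05,180,0,3.1))
E
```

```text
clock: 3.45
position: [0.5627, -0.399, 0.1926]
tool_rot: [3.137, -0.003, 0.383]
force: [0.1, 0.2, -1.2]
grip_width: 0.0546
finger_force: 33.4
(0.549, -0.2, 0.19, 180, 0, 12) [0.309, -0.948, 0.01] [0.003, -0.002, 0.111]
(0.549, -0.001, 0.19, 180, 0, 3.1) [0.681, -1.871, 0.007] [0.002, -0.003, 0.21]
(0.549, -0.001, 0.05, 180, 0, 3.1) [0.679, -1.874, 0.707] [0.002, -0.003, 0.21]
```

```bash
python3 -m inch '[[0.1,-0.3,0,0,0,0.03,0.4],[0.2,-0.6,0,0,0,0.07,0.4],[0.31,-0.95,0,0,0,0.11,0.4],[0.31,-0.95,0,0,0,0.11,0.4]]' >/dev/null
python3 - <<'E'
from h import *
goto((.549,-.001,.19,180,0,3.1),(.549,-.001,.05,180,0,3.1))
E
```

```text
(0.549, -0.001, 0.19, 180, 0, 3.1) [0.211, -0.943, -0.006] [-0.001, 0.0, 0.102]
(0.549, -0.001, 0.05, 180, 0, 3.1) [0.211, -0.941, 0.694] [-0.001, 0.0, 0.102]
```

```bash
python3 -m inch '[[0.07,-0.3,0,0,0,0.03,0.4],[0.14,-0.6,0,0,0,0.06,0.4],[0.2,-0.85,0,0,0,0.1,0.4],[0.21,-0.94,0,0,0,0.1,0.4],[0.21,-0.94,0,0,0,0.1,0.4]]'
python3 - <<'E'
from h import *
f=cap('wrist'); save(f,'pics/w2.png')
E
```

```text
clock: 4.58
position: [0.5497, -0.0058, 0.1883]
tool_rot: [3.141, 0.0, 0.056]
force: [-0.4, -1.0, -1.5]
grip_width: 0.0549
finger_force: 33.3
```

View pics/w2.png

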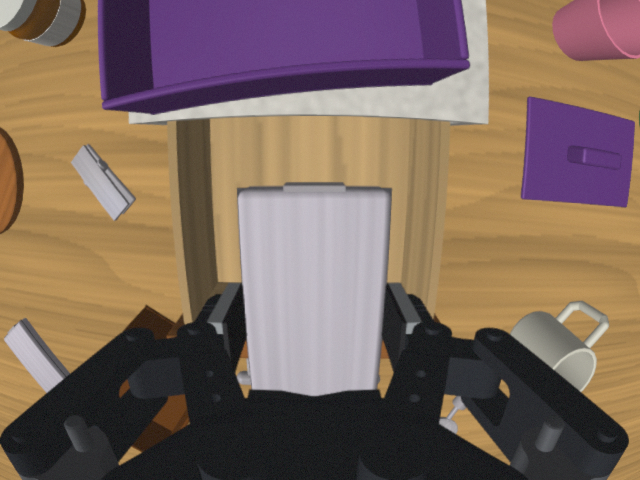

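The tray's side walls run at columns 168 to 450 (outer, top), with the roof edge at row 118; the tin is held centrally at (315,290). I'll project these.

Run:
```python
from h import *
f=load('wrist'); w=onplane(f,[(168,122),(450,122),(186,315),(436,300)],.098,True); print(w.round(4)); print('roof',onplane(f,[(130,122),(488,122)],.12,True).round(4))
print('floor',onplane(f,[(217,270),(401,270)],.021,True).round(4))
print('tin front edge x', onplane(f,[(240,192),(391,192)],.185,True).round(4))
d=w[1]-w[0]; a=np.radians(3.1); print([(-p[0]*np.sin(a)+p[1]*np.cos(a)).round(4) for p in w])
goto((.549,-.001,.07,180,0,3.1),(.549,-.001,.045,180,0,3.1),(.549,-.001,.041,180,0,3.1))
```

```text
[[ 0.6246  0.0846  0.098 ]
 [ 0.6336 -0.0854  0.098 ]
 [ 0.4975  0.0765  0.098 ]
 [ 0.5183 -0.0914  0.098 ]]
roof [[ 0.6247  0.0996  0.12  ]
 [ 0.6352 -0.1004  0.12  ]]
floor [[ 0.5021  0.073   0.021 ]
 [ 0.511  -0.0853  0.021 ]]
tin front edge x [[ 0.5966  0.0211  0.185 ]
 [ 0.5996 -0.0328  0.185 ]]
[np.float64(0.0507), np.float64(-0.1195), np.float64(0.0494), np.float64(-0.1193)]
(0.549, -0.001, 0.07, 180, 0, 3.1) [-0.002, -0.032, 0.591] [0.0, 0.0, -0.0]
(0.549, -0.001, 0.045, 180, 0, 3.1) [-0.002, -0.032, 0.716] [0.0, 0.0, -0.0]
(0.549, -0.001, 0.041, 180, 0, 3.1) [-0.002, -0.032, 0.736] [0.0, 0.0, -0.0]
```

```bash
python3 -m inch '[[0,0,0.2,0,0,0,0.4],[0,0,0.4,0,0,0,0.4],[0,0,0.6,0,0,0,0.4],[0,0,0.69,0,0,0,0.4],[0,0,0.71,0,0,0,0.4],[0,0,0.71,0,0,0,0.4]]';  python3 -m inch '[[0,0,0.01,0,0,0,0.4],[0,0,0.02,0,0,0,0.4],[0,0,0.02,0,0,0,0.4]]'
```

```text
clock: 5.38
position: [0.5504, -0.0067, 0.0472]
tool_rot: [3.141, -0.001, 0.053]
force: [-0.1, -0.9, -0.5]
grip_width: 0.0551
finger_force: 33.3
clock: 5.75
position: [0.5499, -0.0061, 0.0425]
tool_rot: [-3.142, -0.0, 0.054]
force: [-0.8, 0.9, -1.7]
grip_width: 0.055
finger_force: 33.3
```

```bash
python3 -m inch '[[0,0,0.008,0,0,0,0.4],[0,0,0.014,0,0,0,0.4],[0,0,0.014,0,0,0,0.4]]'
```

```text
clock: 6.12
position: [0.5521, -0.0061, 0.0414]
tool_rot: [-3.142, -0.005, 0.054]
force: [2.2, 0.8, 28.8]
grip_width: 0.055
finger_force: 36.4
```

```bash
python3 -m inch '[[0,0,-0.01,0,0,0,0.4],[0,0,-0.01,0,0,0,0.7],[0,0,-0.01,0,0,0,0.95],[0,0,-0.01,0,0,0,0.95],[0,0,-0.01,0,0,0,0.95],[0,0,-0.3,0,0,0,0.95],[0,0,-0.6,0,0,0,0.95],[0,0,-0.8,0,0,0,0.95],[0,0,-0.8,0,0,0,0.95]]'
python3 - <<'E'
from h import *
f=cap('wrist'); tinfit(f,(180,120,460,400),.037)
goto((.45,.17,.2,180,0,20),(.353,.3325,.15,180,0,37.3))
E
```

```text
clock: 7.25
position: [0.5511, -0.0061, 0.2024]
tool_rot: [-3.141, -0.005, 0.054]
force: [0.6, -0.4, -1.1]
grip_width: 0.0808
finger_force: 0.0
tin [ 0.5497 -0.0077] [0.1021 0.0549] long yaw 3.05
(0.45, 0.17, 0.2, 180, 0, 20) [-0.453, -0.906, 0.001] [0.0, -0.001, -0.188]
(0.353, 0.3325, 0.15, 180, 0, 37.3) [-0.894, -1.744, 0.25] [0.0, -0.001, -0.38]
```

```bash
python3 -m inch '[[-0.15,-0.3,0,0,0,-0.06,1],[-0.3,-0.6,0,0,0,-0.12,1],[-0.45,-0.9,0,0,0,-0.19,1],[-0.5,-0.95,0,0,0,-0.25,1],[-0.55,-0.98,0,0,0,-0.38,1],[-0.55,-0.98,0,0,0,-0.38,1]]'
python3 - <<'E'
from h import *
goto((.353,.3325,.13,180,0,37.3))
E
```

```text
clock: 8.05
position: [0.4289, 0.1834, 0.1988]
tool_rot: [-3.141, 0.001, 0.652]
force: [0.6, -0.8, 0.2]
grip_width: 0.0855
finger_force: 0.0
(0.353, 0.3325, 0.13, 180, 0, 37.3) [0.151, -0.823, 0.344] [-0.0, 0.001, 0.0]
```

```bash
python3 -m inch '[[0.05,-0.3,0,0,0,0,1],[0.1,-0.6,0.1,0,0,0,1],[0.15,-0.82,0.2,0,0,0,1],[0.15,-0.82,0.34,0,0,0,1],[0.15,-0.82,0.34,0,0,0,1],[0.15,-0.82,0.34,0,0,0,1]]'
python3 - <<'E'
from h import *
f=cap('wrist'); save(f,'pics/wA.png'); c,a=tinfit(f,(200,100,440,330))
goto((*c,.019,180,0,a))
E
```

```text
clock: 8.8
position: [0.3549, 0.3316, 0.132]
tool_rot: [3.141, -0.0, 0.647]
force: [-0.3, 0.4, 1.1]
grip_width: 0.0855
finger_force: 0.0
tin [0.354  0.3299] [0.1018 0.0543] long yaw 36.99
(0.35401451587677, 0.32993414998054504, 0.019, 180, 0, 36.98614501953125) [-0.01, 0.005, 0.566] [0.0, -0.001, 0.001]
```

```bash
python3 -m inch '[[-0.01,0,0.2,0,0,0,1],[-0.01,0,0.4,0,0,0,1],[-0.01,0,0.52,0,0,0,1],[-0.01,0,0.56,0,0,0,1],[-0.01,0,0.56,0,0,0,1]]' && python3 -m inch '[[0,0,0,0,0,0,0.6],[0,0,0,0,0,0,0.5],[0,0,0,0,0,0,0.4],[0,0,0,0,0,0,0.4],[0,0,0,0,0,0,0.4],[0,0,0,0,0,0,0.4]]' 30 && python3 -m inch '[[0,0,-0.2,0,0,0,0.4],[0,0,-0.5,0,0,0,0.4],[0,0,-0.8,0,0,0,0.4],[0,0,-0.9,0,0,0,0.4],[0,0,-0.9,0,0,0,0.4]]'
python3 - <<'E'
from h import *
goto((.46,.17,.2,180,0,20),(.551,-.0061,.2,180,0,3.1))
E
```

```text
clock: 9.48
position: [0.3529, 0.3311, 0.0201]
tool_rot: [3.142, -0.001, 0.65]
force: [-0.5, 0.4, 0.2]
grip_width: 0.0853
finger_force: 0.0
clock: 10.22
position: [0.3529, 0.3314, 0.0206]
tool_rot: [-3.141, -0.002, 0.65]
force: [-1.7, -0.7, 12.6]
grip_width: 0.0551
finger_force: 29.2
clock: 10.85
position: [0.353, 0.3314, 0.2013]
tool_rot: [-3.141, -0.004, 0.65]
force: [0.1, 0.1, -1.9]
grip_width: 0.0548
finger_force: 35.2
(0.46, 0.17, 0.2, 180, 0, 20) [-0.063, 0.966, 0.006] [-0.001, -0.002, 0.192]
(0.551, -0.0061, 0.2, 180, 0, 3.1) [-0.234, 1.943, 0.005] [-0.001, -0.002, 0.38]
```

```bash
python3 -m inch '[[-0.02,0.3,0,0,0,0.06,0.4],[-0.04,0.6,0,0,0,0.12,0.4],[-0.06,0.95,0,0,0,0.19,0.4],[-0.1,0.97,0,0,0,0.28,0.4],[-0.1,0.97,0,0,0,0.38,0.4],[-0.1,0.97,0,0,0,0.38,0.4]]'
python3 - <<'E'
from h import *
goto((.55,-.007,.2,180,0,3.1))
E
```

```text
clock: 11.6
position: [0.4535, 0.1644, 0.1986]
tool_rot: [3.141, 0.001, 0.054]
force: [0.3, -0.8, -0.8]
grip_width: 0.055
finger_force: 35.1
(0.55, -0.007, 0.2, 180, 0, 3.1) [0.435, 0.882, -0.007] [0.001, 0.001, 0.0]
```

```bash
python3 -m inch '[[0.15,0.3,0,0,0,0,0.4],[0.3,0.6,0,0,0,0,0.4],[0.4,0.8,0,0,0,0,0.4],[0.435,0.88,0,0,0,0,0.4],[0.435,0.88,0,0,0,0,0.4],[0.435,0.88,0,0,0,0,0.4]]'
python3 - <<'E'
from h import *
f=cap('wrist'); save(f,'pics/w3.png')
goto((.55,-.007,.063,180,0,3.1),(.55,-.007,.058,180,0,3.1))
E
```

```text
clock: 12.35
position: [0.5498, -0.0049, 0.1992]
tool_rot: [-3.141, 0.001, 0.057]
force: [-0.2, 1.2, -1.0]
grip_width: 0.0549
finger_force: 35.1
(0.55, -0.007, 0.063, 180, 0, 3.1) [0.001, 0.011, 0.682] [-0.0, 0.0, 0.002]
(0.55, -0.007, 0.058, 180, 0, 3.1) [0.001, 0.011, 0.707] [-0.0, 0.0, 0.002]
```

View pics/w3.png

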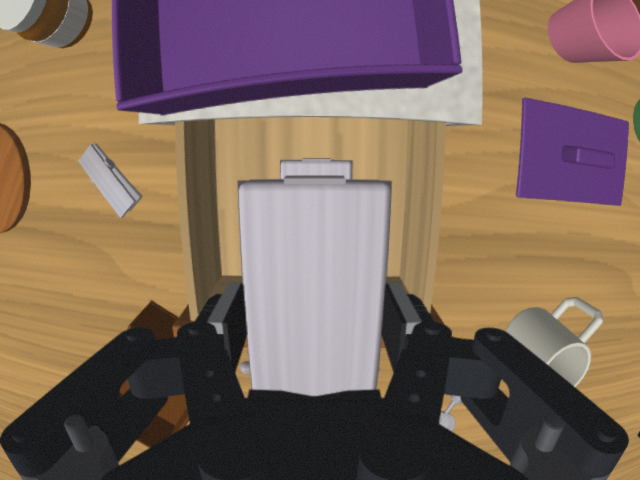

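The held tin's far edge is at row 184 (192 for the first tin), so this grasp sits about 3 mm further forward. The lower tin's edge shows at (316,165), laterally centred. I'll shift x by about -2 mm and lower.

```bash
python3 -m inch '[[-0.009,0.006,0.2,0,0,0,0.4],[-0.009,0.006,0.4,0,0,0,0.4],[-0.009,0.006,0.58,0,0,0,0.4],[-0.009,0.006,0.66,0,0,0,0.4],[-0.009,0.006,0.68,0,0,0,0.4],[-0.009,0.006,0.68,0,0,0,0.4],[-0.009,0.006,0.68,0,0,0,0.4]]';  python3 -m inch '[[0,0,0.01,0,0,0,0.4],[0,0,0.015,0,0,0,0.4],[0,0,0.015,0,0,0,0.4]]'
```

```text
clock: 13.28
position: [0.5492, -0.0077, 0.0646]
tool_rot: [-3.142, -0.002, 0.054]
force: [-0.9, 0.5, -0.9]
grip_width: 0.0547
finger_force: 35.1
clock: 13.65
position: [0.5486, -0.0078, 0.0605]
tool_rot: [-3.142, 0.0, 0.054]
force: [0.5, -0.1, -1.2]
grip_width: 0.0545
finger_force: 35.1
```

```bash
python3 -m inch '[[0,-0.005,0.008,0,0,0,0.4],[0,-0.005,0.012,0,0,0,0.4],[0,-0.005,0.012,0,0,0,0.4]]'
```

```text
clock: 14.02
position: [0.5492, -0.0066, 0.0586]
tool_rot: [-3.141, -0.001, 0.054]
force: [-0.3, 0.3, 8.1]
grip_width: 0.0553
finger_force: 36.1
```

```bash
python3 -m inch '[[0,0,-0.003,0,0,0,0.4],[0,0,-0.003,0,0,0,0.6],[0,0,-0.003,0,0,0,0.9],[0,0,-0.003,0,0,0,0.9],[0,0,-0.003,0,0,0,0.9],[0,0,-0.2,0,0,0,0.9],[0,0,-0.4,0,0,0,0.9],[0,0,-0.7,0,0,0,0.9],[0,0,-0.7,0,0,0,0.9],[0,0,-0.7,0,0,0,0.9]]'
python3 - <<'E'
from h import *
f=cap('wrist'); save(f,'pics/w4.png',(150,100,490,480),1.5); tinfit(f,(180,120,460,400),.053)
s=cap('scene'); s=cap('side')
E
```

```text
clock: 15.28
position: [0.5484, -0.0068, 0.198]
tool_rot: [-3.142, -0.0, 0.054]
force: [-0.9, 0.5, -0.4]
grip_width: 0.0766
finger_force: 0.0
tin [ 0.5502 -0.0082] [0.1023 0.0548] long yaw 2.88
```

View pics/w4.png

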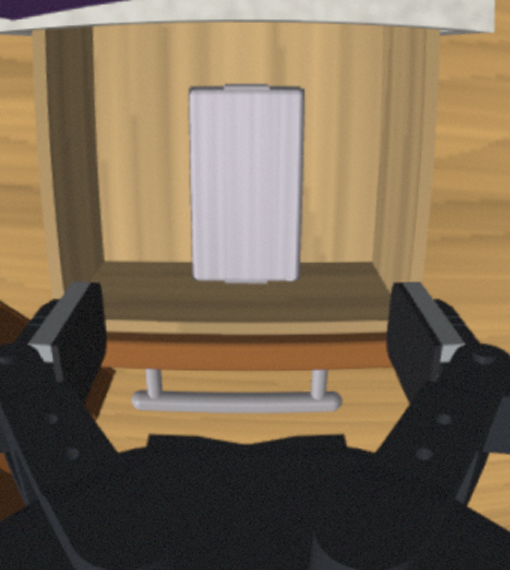

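Wrist crop: the pile is square at (246,184) and the drawer handle is at (237,400). Now to shut the drawer.

```bash
python3 -m inch '[[-0.2,0.03,0,0,0,0,0.2],[-0.45,0.03,0,0,0,0,0],[-0.69,0.03,0,0,0,0,0],[-0.69,0.03,0.15,0,0,0,0],[-0.69,0.03,0.4,0,0,0,0],[-0.69,0.03,0.565,0,0,0,0],[-0.69,0.03,0.565,0,0,0,0]]'
```

```text
clock: 16.3
position: [0.4095, -0.0202, 0.0832]
tool_rot: [3.142, 0.005, 0.054]
force: [-0.4, 0.4, 1.2]
grip_width: -0.0002
finger_force: 0.0
```

```bash
python3 -m inch '[[0,-0.03,0,0,0,0,0],[0.04,-0.03,0,0,0,0,0],[0.08,-0.03,0,0,0,0,0],[0.13,-0.03,0,0,0,0,0],[0.19,-0.03,0,0,0,0,0],[0.25,-0.03,0,0,0,0,0],[0.31,-0.03,0,0,0,0,0],[0.37,-0.03,0,0,0,0,0],[0.43,-0.03,0,0,0,0,0],[0.49,-0.03,0,0,0,0,0],[0.55,-0.03,0,0,0,0,0],[0.61,-0.03,0,0,0,0,0],[0.67,-0.03,0,0,0,0,0],[0.72,-0.03,0,0,0,0,0],[0.76,-0.03,0,0,0,0,0],[0.78,-0.03,0,0,0,0,0]]'
```

```text
clock: 18.3
position: [0.5628, -0.0061, 0.0844]
tool_rot: [3.141, 0.009, 0.054]
force: [-39.0, -0.9, 28.8]
grip_width: 0.0003
finger_force: 19.9
```

```bash
python3 -m inch '[[-0.02,0,0,0,0,0,0],[-0.1,0,0,0,0,0,0],[-0.3,0,0,0,0,0,0],[-0.5,0,0,0,0,0,0],[-0.5,0,-0.3,0,0,0,0],[-0.5,0,-0.6,0,0,0,0],[-0.5,0,-0.6,0,0,0,0]]'
python3 - <<'E'
from h import *
f=cap('side'); save(f,'pics/s2.png',(140,80,460,440),1.6)
C=cloud(f); P=C.reshape(-1,3); h=cv2.cvtColor(f['img'],cv2.COLOR_RGB2HSV).reshape(-1,3); ok=~np.isnan(P).any(1); P=P[ok];h=h[ok]
q=P[(P[:,2]>.07)&(P[:,2]<.11)&(P[:,0]>.5)&(P[:,0]<.65)&(abs(P[:,1])<.1)]
for y in(-.07,-.03,0,.03,.07): k=q[abs(q[:,1]-y)<.01]; print(y,len(k),np.percentile(k[:,0],[2,10,50,90]).round(3))
E
```

```text
clock: 19.18
position: [0.4689, -0.011, 0.2091]
tool_rot: [-3.141, -0.008, 0.054]
force: [0.6, -0.7, -0.2]
grip_width: -0.0
finger_force: 0.0
-0.07 101 [0.614 0.615 0.618 0.631]
-0.03 156 [0.573 0.575 0.614 0.625]
0 145 [0.572 0.574 0.613 0.625]
0.03 148 [0.57  0.572 0.611 0.624]
0.07 112 [0.607 0.607 0.61  0.623]
```

View pics/s2.png

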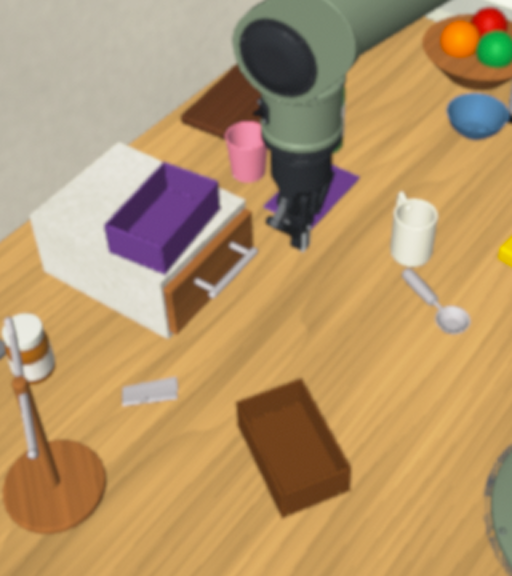

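Side crop: the drawer panel at (212,270) is flush with the unit, and the bento stays at (165,215) on top. Next the lid.

Run:
```python
from h import *
goto((.55,-.13,.21,180,0,47),(.631,-.266,.2,180,0,92.3))
```

```text
(0.55, -0.13, 0.21, 180, 0, 47) [0.378, 0.616, -0.013] [0.001, -0.003, -0.488]
(0.631, -0.266, 0.2, 180, 0, 92.3) [0.746, 1.317, 0.038] [0.002, -0.002, -0.991]
```

```bash
python3 -m inch '[[0.05,0.2,-0.05,0,0,-0.11,0.6],[0.15,0.4,-0.05,0,0,-0.22,0.6],[0.25,0.55,-0.05,0,0,-0.33,0.6],[0.35,0.65,-0.05,0,0,-0.44,0.6],[0.45,0.8,-0.05,0,0,-0.55,0.6],[0.55,0.9,-0.05,0,0,-0.66,0.6],[0.6,0.95,-0.05,0,0,-0.77,0.6],[0.6,0.97,-0.05,0,0,-0.88,0.6],[0.6,0.97,-0.05,0,0,-0.99,0.6],[0.6,0.97,-0.05,0,0,-0.99,0.6],[0.6,0.97,-0.05,0,0,-0.99,0.6]]'
python3 - <<'E'
from h import *
goto((.631,-.266,.2,180,0,92.3))
f=cap('wrist'); save(f,'pics/w5.png')
E
```

```text
clock: 20.6
position: [0.5967, -0.1983, 0.2144]
tool_rot: [-3.141, -0.001, 1.605]
force: [0.2, -0.3, -1.0]
grip_width: 0.0512
finger_force: 0.0
(0.631, -0.266, 0.2, 180, 0, 92.3) [-0.344, 0.16, 0.071] [-0.001, -0.0, -0.004]
```

View pics/w5.png

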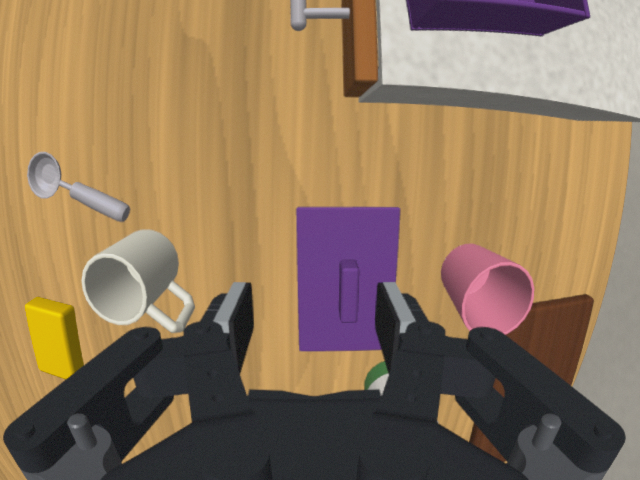

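The drawer panel (col 345–380, row 50) is tight against the unit. The lid plate is at (348,278) with its bar at (349,290); the pink cup and bottle are clear of it. Measuring the lid.

```bash
cat >> h.py <<'E'
def purple(f,roi,z,fish=True):
    h=cv2.cvtColor(f['img'],cv2.COLOR_RGB2HSV); m=cv2.inRange(h,np.array((120,60,30)),np.array((150,255,255))); k=np.zeros_like(m); k[roi[1]:roi[3],roi[0]:roi[2]]=255; m&=k
    c=max(cv2.findContours(m,cv2.RETR_EXTERNAL,cv2.CHAIN_APPROX_NONE)[0],key=cv2.contourArea)
    r=cv2.minAreaRect(onplane(f,c[:,0],z,fish)[:,:2].astype(np.float32)); a=r[2]
    if r[1][0]>r[1][1]: a-=90
    print('purple',np.round(r[0],4),np.round(r[1],4),'x-axis yaw',round(a,2)); return r[0],a
E
python3 - <<'E'
from h import *
f=load('wrist'); c,a=purple(f,(270,180,420,372),.013)
print('bar',onplane(f,[(341,262),(357,262),(357,322),(341,322)],.041,True).round(4))
goto((*c,.1,180,0,a+90),(*c,.03,180,0,a+90))
E
```

```text
purple [ 0.6313 -0.2698] [0.0939 0.1498] x-axis yaw 2.1
bar [[ 0.622  -0.238   0.041 ]
 [ 0.6358 -0.2376  0.041 ]
 [ 0.6402 -0.2959  0.041 ]
 [ 0.6255 -0.2962  0.041 ]]
(0.6312593817710876, -0.26981979608535767, 0.1, 180, 0, 92.09912014007568) [-0.364, 0.16, 0.573] [-0.0, -0.0, -0.001]
(0.6312593817710876, -0.26981979608535767, 0.03, 180, 0, 92.09912014007568) [-0.364, 0.16, 0.923] [-0.0, -0.0, -0.001]
```

```bash
python3 -m inch '[[-0.15,0.08,0.1,0,0,0,0.6],[-0.3,0.15,0.2,0,0,0,0.6],[-0.364,0.16,0.4,0,0,0,0.6],[-0.364,0.16,0.6,0,0,0,0.6],[-0.364,0.16,0.8,0,0,0,0.6],[-0.364,0.16,0.89,0,0,0,0.6],[-0.364,0.16,0.9,0,0,0,0.6],[-0.364,0.16,0.9,0,0,0,0.6]]' && python3 -m inch '[[0,0,0,0,0,0,0.3],[0,0,0,0,0,0,0.1],[0,0,0,0,0,0,0],[0,0,0,0,0,0,0],[0,0,0,0,0,0,0]]' 40;  python3 -m inch '[[0,0,-0.1,0,0,0,0],[0,0,-0.4,0,0,0,0],[0,0,-0.7,0,0,0,0],[0,0,-0.95,0,0,0,0],[0,0,-0.95,0,0,0,0]]'
python3 - <<'E'
from h import *
goto((.66,-.12,.26,180,0,95),(.683,.02,.26,180,0,98.8))
E
```

```text
clock: 21.65
position: [0.6324, -0.2702, 0.0365]
tool_rot: [3.14, 0.001, 1.608]
force: [-0.3, -1.0, 0.8]
grip_width: 0.0513
finger_force: 0.0
clock: 22.28
position: [0.6321, -0.2703, 0.0362]
tool_rot: [3.14, 0.001, 1.609]
force: [-1.3, 0.7, 7.5]
grip_width: 0.0153
finger_force: 40.5
clock: 22.9
position: [0.6332, -0.2704, 0.231]
tool_rot: [3.135, 0.003, 1.609]
force: [-0.1, -0.2, -1.7]
grip_width: 0.0154
finger_force: 39.5
(0.66, -0.12, 0.26, 180, 0, 95) [0.746, 0.163, -0.146] [0.004, 0.002, -0.031]
(0.683, 0.02, 0.26, 180, 0, 98.8) [1.441, 0.305, -0.147] [0.004, 0.002, -0.074]
```

```bash
python3 -m inch '[[0.2,0.05,-0.05,0,0,-0.02,0],[0.45,0.1,-0.1,0,0,-0.04,0],[0.7,0.15,-0.15,0,0,-0.074,0],[0.7,0.15,-0.15,0,0,-0.074,0],[0.7,0.15,-0.15,0,0,-0.074,0],[0.7,0.15,-0.15,0,0,-0.074,0]]'
python3 - <<'E'
from h import *
f=cap('wrist'); save(f,'pics/w6.png')
print(bot.observe()['position'],bot.observe()['tool_rot'])
for n,roi in(('scene',(340,190,440,290)),('side',(190,165,300,265))): purple(cap(n),roi,.175,False)
E
```

```text
clock: 23.65
position: [0.6559, -0.1303, 0.2548]
tool_rot: [-3.141, 0.0, 1.723]
force: [-0.1, -1.1, -0.8]
grip_width: 0.015
finger_force: 39.4
[ 0.65595217 -0.13021194  0.2548749 ] [-3.14104873e+00  2.37581082e-04  1.72334496e+00]
purple [ 0.6675 -0.039 ] [0.1595 0.2602] x-axis yaw 8.4
purple [0.6662 0.0378] [0.1208 0.1846] x-axis yaw 8.62
```

View pics/w6.png

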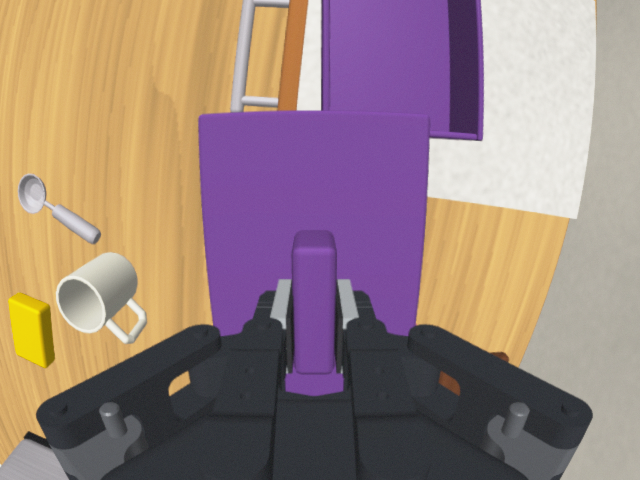

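The held lid is square in the fingers (far corners (200,117) and (429,117)). The bento rim is at the upper right (405,60). I'll measure the rim using depth.

Run:
```python
from h import *
for n in('scene','side'):
    f=load(n); P=cloud(f).reshape(-1,3); h=cv2.cvtColor(f['img'],cv2.COLOR_RGB2HSV).reshape(-1,3)
    m=(h[:,0]>=120)&(h[:,0]<=150)&(h[:,1]>60)&(P[:,2]>.168)&(P[:,2]<.183)&(P[:,0]>.6)&(P[:,0]<.78)&(P[:,1]>-.1)&(P[:,1]<.13)
    q=P[m]; r=cv2.minAreaRect(q[:,:2].astype(np.float32)); print(n,len(q),r,np.median(q[:,2]))
f=load('wrist'); print(onplane(f,[(483,137),(322,108),(481,40),(429,138)],.175,True).round(4))
print('lid far corners',onplane(f,[(200,117),(429,117)],.254-.0362+.014,True).round(4))
```

```text
scene 223 ((0.6858264803886414, 0.01808164268732071), (0.0935959741473198, 0.15731178224086761), 8.849028587341309) 0.17311087824627358
side 425 ((0.6832114458084106, 0.021404102444648743), (0.09682532399892807, 0.15386244654655457), 8.755690574645996) 0.1720946168095563
[[ 0.7444 -0.0475  0.175 ]
 [ 0.6485 -0.05    0.175 ]
 [ 0.7342  0.0108  0.175 ]
 [ 0.7109 -0.0555  0.175 ]]
lid far corners [[ 0.5991 -0.0641  0.2318]
 [ 0.6917 -0.0499  0.2318]]
```

Run:
```python
from h import *
goto((.685,.0195,.255,180,0,98.8),(.685,.0195,.215,180,0,98.8))
```

```text
(0.685, 0.0195, 0.255, 180, 0, 98.8) [0.716, 0.257, -0.001] [-0.0, 0.0, -0.0]
(0.685, 0.0195, 0.215, 180, 0, 98.8) [0.716, 0.257, 0.199] [-0.0, 0.0, -0.0]
```

```bash
python3 -m inch '[[0.25,0.1,0,0,0,0,0],[0.5,0.2,0,0,0,0,0],[0.68,0.25,0,0,0,0,0],[0.716,0.257,0,0,0,0,0],[0.716,0.257,0.1,0,0,0,0],[0.716,0.257,0.18,0,0,0,0],[0.716,0.257,0.18,0,0,0,0],[0.716,0.257,0.18,0,0,0,0]]'
python3 - <<'E'
from h import *
goto((.685,.0195,.215,180,0,98.8))
for n in('scene','side'):
    f=cap(n); save(f,f'pics/l{n}.png',(320,180,470,290) if n=='scene' else (160,140,330,290),4)
E
```

```text
clock: 24.8
position: [0.6853, 0.02, 0.2196]
tool_rot: [3.141, 0.0, 1.724]
force: [0.8, 0.2, -0.1]
grip_width: 0.015
finger_force: 39.4
(0.685, 0.0195, 0.215, 180, 0, 98.8) [-0.002, -0.002, 0.023] [0.0, 0.0, 0.0]
```

View pics/lside.png

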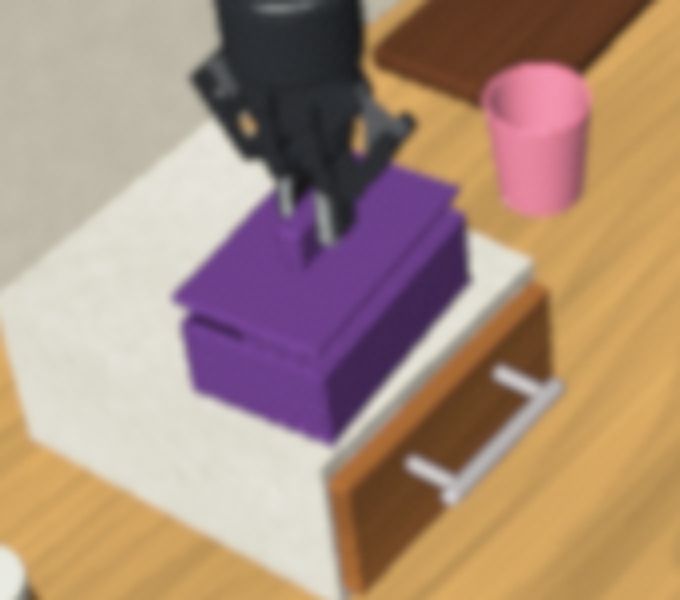

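The lid hovers over the bento at (310,270), parallel to its rim, and the drawer panel at (440,440) is shut. Lowering.

```bash
python3 -m inch '[[0,0,0.02,0,0,0,0],[0,0,0.04,0,0,0,0],[0,0,0.055,0,0,0,0],[0,0,0.055,0,0,0,0]]'; python3 -m inch '[[0,0,0.012,0,0,0,0],[0,0,0.024,0,0,0,0],[0,0,0.024,0,0,0,0]]'
```

```text
clock: 25.4
position: [0.6854, 0.0197, 0.2083]
tool_rot: [3.141, 0.001, 1.724]
force: [-0.5, -3.5, 3.6]
grip_width: 0.0153
finger_force: 40.3
clock: 25.78
position: [0.6857, 0.0196, 0.2066]
tool_rot: [3.139, 0.002, 1.724]
force: [-13.8, -5.9, 39.1]
grip_width: 0.0152
finger_force: 45.4
```

```bash
python3 -m inch '[[0,0,-0.02,0,0,0,0],[-0.003,-0.008,-0.02,0,0,0,0],[-0.003,-0.008,0,0,0,0,0],[-0.003,-0.008,0,0,0,0,0]]'
python3 - <<'E'
from h import *
for n in('scene','side'):
    f=cap(n); save(f,f'pics/m{n}.png',(320,180,470,290) if n=='scene' else (160,140,330,290),4)
E
```

```text
clock: 26.28
position: [0.6837, 0.0196, 0.2061]
tool_rot: [3.14, 0.001, 1.725]
force: [-16.7, -3.9, 41.3]
grip_width: 0.0153
finger_force: 46.2
```

View pics/mside.png

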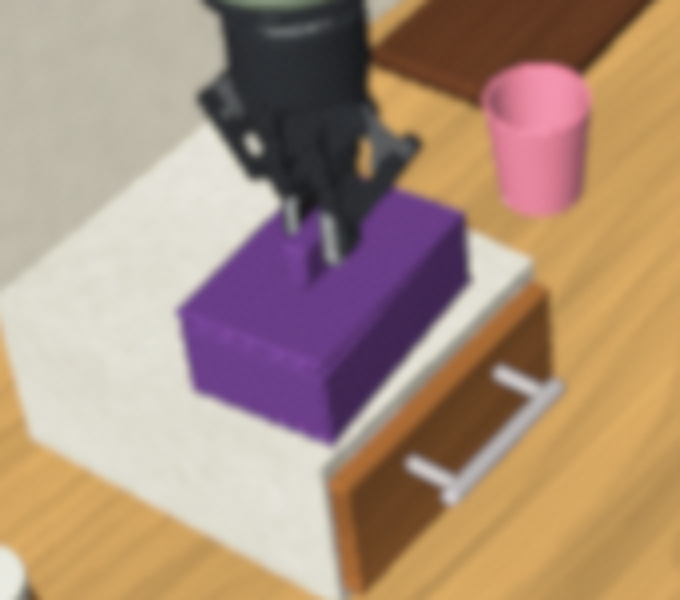

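The lid lies flush on the rim (seam at (260,345), no gap). Release.

```bash
python3 -m inch '[[0,0,-0.02,0,0,0,0],[0,0,-0.02,0,0,0,0.3],[0,0,-0.02,0,0,0,0.5],[0,0,-0.02,0,0,0,0.5],[0,0,-0.2,0,0,0,0.5],[0,0,-0.45,0,0,0,0.5],[0,0,-0.6,0,0,0,0.5],[0,0,-0.6,0,0,0,0.5]]'
python3 - <<'E'
from h import *
w=cap('wrist'); 
for n in('scene','side'):
    f=cap(n); P=cloud(f).reshape(-1,3); h=cv2.cvtColor(f['img'],cv2.COLOR_RGB2HSV).reshape(-1,3)
    m=(h[:,0]>=120)&(h[:,0]<=150)&(h[:,1]>60)&(P[:,2]>.172)&(P[:,2]<.19)&(P[:,0]>.6)&(P[:,0]<.78)&(P[:,1]>-.1)&(P[:,1]<.13)
    q=P[m]; A=np.c_[q[:,:2],np.ones(len(q))]; c=np.linalg.lstsq(A,q[:,2],rcond=None)[0]; print(n,len(q),'plane',c.round(4),'z',np.median(q[:,2]).round(4), 'z at ctr',(c@[.685,.0195,1]).round(4))
    print(cv2.minAreaRect(q[:,:2].astype(np.float32)))
# mug in frames
E
```

```text
clock: 27.38
position: [0.6843, 0.0198, 0.3256]
tool_rot: [3.138, 0.0, 1.725]
force: [-0.3, 0.6, -0.9]
grip_width: 0.0427
finger_force: 0.0
scene 1479 plane [-0.0293  0.0502  0.2031] z 0.1841 z at ctr 0.184
((0.6838218569755554, 0.020302943885326385), (0.09696891903877258, 0.15790541470050812), 8.973918914794922)
side 1730 plane [0.0058 0.0431 0.178 ] z 0.1838 z at ctr 0.1828
((0.680782675743103, 0.024416908621788025), (0.0965917631983757, 0.15299659967422485), 9.578590393066406)
```

Run:
```python
from h import *
a=np.radians(8.8)
for n in('scene','side'):
    f=load(n); P=cloud(f).reshape(-1,3); h=cv2.cvtColor(f['img'],cv2.COLOR_RGB2HSV).reshape(-1,3)
    d=P[:,:2]-[.685,.0195]; u=d[:,0]*np.cos(a)+d[:,1]*np.sin(a); v=-d[:,0]*np.sin(a)+d[:,1]*np.cos(a)
    m=(h[:,0]>=120)&(h[:,0]<=150)&(h[:,1]>60)&(P[:,2]>.165)&(P[:,2]<.2)&(abs(u)<.038)&(abs(v)<.065)&~((abs(u)<.02)&(abs(v)<.04))
    A=np.c_[u,v,np.ones(len(u))]; c=np.linalg.lstsq(A[m],P[m,2],rcond=None)[0]; print(n,m.sum(),'slopes u,v',c.round(4))
    for v0 in(-.055,0,.055): print([ (np.median(P[m&(abs(v-v0)<.012)&(s*u>.02),2]).round(4)) for s in(-1,1)])
    t=(abs(P[:,2]-.12)<.01)&(h[:,1]<50)&(h[:,2]>120)&(P[:,0]>.63)&(P[:,0]<.87)&(abs(P[:,1])<.1)
    c=np.linalg.lstsq(A[t],P[t,2],rcond=None)[0]; print('  top',t.sum(),c.round(4))
w=load('wrist'); save(w,'pics/w7.png')
```

```text
scene 771 slopes u,v [-0.0059  0.0566  0.1849]
[np.float64(0.1827), np.float64(0.1817)]
[np.float64(0.1847), np.float64(0.1845)]
[np.float64(0.1888), np.float64(0.1879)]
  top 3640 [-0.0008 -0.0003  0.12  ]
side 837 slopes u,v [-0.0031  0.0576  0.1834]
[np.float64(0.1803), np.float64(0.1804)]
[np.float64(0.1836), np.float64(0.1826)]
[np.float64(0.1869), np.float64(0.1867)]
  top 2571 [-0.0012  0.0026  0.1185]
```

View pics/w7.png

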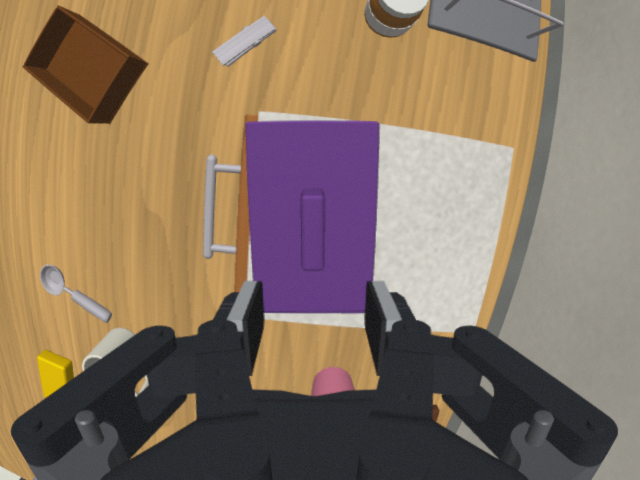

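Depth fit says the lid tilts 0.057 rad with the +y end up, so its plug caught the +y rim: it is about 4 mm too far in +y. I'll regrip, lift a little, shift -4 mm and lower again.

```bash
python3 -m inch '[[0,0,0.25,0,0,0,0.5],[0,0,0.45,0,0,0,0.5],[0,0,0.55,0,0,0,0.5],[0,0,0.57,0,0,0,0.5],[0,0,0.57,0,0,0,0.3],[0,0,0.57,0,0,0,0.1],[0,0,0.57,0,0,0,0],[0,0,0.57,0,0,0,0],[0,0,0.57,0,0,0,0]]' 40; python3 -m inch '[[0,0,-0.02,0,0,0,0],[0,0,-0.04,0,0,0,0],[-0.01,0,-0.04,0,0,0,0],[-0.02,0,-0.04,0,0,0,0],[-0.02,0,-0.04,0,0,0,0]]';  python3 -m inch '[[0,0,0.02,0,0,0,0],[0,0,0.035,0,0,0,0],[0,0,0.04,0,0,0,0],[0,0,0.04,0,0,0,0]]'
```

```text
clock: 28.65
position: [0.6843, 0.0197, 0.2107]
tool_rot: [3.139, 0.0, 1.725]
force: [0.4, 0.1, 8.1]
grip_width: 0.0152
finger_force: 41.8
clock: 29.28
position: [0.6841, 0.0153, 0.2171]
tool_rot: [-3.141, 0.0, 1.725]
force: [0.3, 0.7, -0.7]
grip_width: 0.0149
finger_force: 40.7
clock: 29.78
position: [0.6842, 0.0161, 0.2096]
tool_rot: [3.141, -0.0, 1.726]
force: [-2.1, 1.5, 5.0]
grip_width: 0.0151
finger_force: 41.5
```

```bash
python3 -m inch '[[0,0,0.015,0,0,0,0],[0,0,0.025,0,0,0,0],[0,0,0.025,0,0,0,0]]'; python3 -m inch '[[0,0,-0.02,0,0,0,0.3],[0,0,-0.02,0,0,0,0.5],[0,0,-0.02,0,0,0,0.5],[0,0,-0.2,0,0,0,0.5],[0,0,-0.45,0,0,0,0.5],[0,0,-0.6,0,0,0,0.5],[0,0,-0.6,0,0,0,0.5]]'
cat > lid.py <<'E'
from h import *
a=np.radians(8.8)
for n in('scene','side'):
    f=cap(n); P=cloud(f).reshape(-1,3); h=cv2.cvtColor(f['img'],cv2.COLOR_RGB2HSV).reshape(-1,3)
    d=P[:,:2]-[.685,.018]; u=d[:,0]*np.cos(a)+d[:,1]*np.sin(a); v=-d[:,0]*np.sin(a)+d[:,1]*np.cos(a)
    m=(h[:,0]>=120)&(h[:,0]<=150)&(h[:,1]>60)&(P[:,2]>.165)&(P[:,2]<.2)&(abs(u)<.038)&(abs(v)<.065)&~((abs(u)<.02)&(abs(v)<.04))
    A=np.c_[u,v,np.ones(len(u))]; c=np.linalg.lstsq(A[m],P[m,2],rcond=None)[0]; print(n,m.sum(),'slopes u,v',c.round(4))
E
python3 lid.py
```

```text
clock: 30.15
position: [0.6845, 0.0166, 0.2066]
tool_rot: [3.14, -0.0, 1.726]
force: [-10.3, 3.3, 26.7]
grip_width: 0.0151
finger_force: 44.6
clock: 31.02
position: [0.6849, 0.0158, 0.3265]
tool_rot: [3.138, 0.0, 1.725]
force: [0.6, 0.2, -1.2]
grip_width: 0.0427
finger_force: 0.0
scene 741 slopes u,v [-0.0065 -0.0007  0.1808]
side 878 slopes u,v [0.0022 0.0014 0.1794]
```

The lid is now level (slopes ≤0.007, top at 0.181). Next the mug.

Run:
```python
from h import *
o=bot.observe(); print(o['qpos'].round(3))
f=load('wrist'); M=cv2.Rodrigues(np.array(f['rvec'],float))[0]; cp=-M.T@np.ravel(f['tvec']); A=R.from_euler('xyz',(3.138,0,1.725)); print('cam in tool',A.inv().apply(cp-[.6843,.0198,.3256]).round(3))
goto((.56,-.13,.3,180,0,50),(.43,-.26,.24,180,0,-40))
```

```text
[ 0.126  0.586 -0.398  1.315  0.225  1.285 -0.121]
cam in tool [ 0.065  0.001 -0.127]
(0.56, -0.13, 0.3, 180, 0, 50) [-0.624, -0.725, 0.119] [-0.0, 0.0, 0.543]
(0.43, -0.26, 0.24, 180, 0, -40) [-1.166, -1.467, 0.419] [-0.0, 0.0, 1.543]
```

```bash
python3 -m inch '[[-0.1,-0.1,0,0,0,0.11,1],[-0.2,-0.25,0,0,0,0.22,1],[-0.35,-0.4,0,0,0,0.33,1],[-0.5,-0.6,0,0,0,0.44,1],[-0.62,-0.75,0,0,0,0.55,1],[-0.75,-0.9,0.1,0,0,0.66,1],[-0.8,-0.95,0.1,0,0,0.77,1],[-0.8,-0.95,0.1,0,0,0.88,1],[-0.8,-0.95,0.1,0,0,0.98,1],[-0.8,-0.95,0.1,0,0,0.98,1]]'
python3 - <<'E'
from h import *
goto((.43,-.26,.22,180,0,-40))
E
```

```text
clock: 32.38
position: [0.5207, -0.1715, 0.3033]
tool_rot: [-3.141, 0.002, 0.187]
force: [-0.3, -0.2, 0.2]
grip_width: 0.0857
finger_force: 0.0
(0.43, -0.26, 0.22, 180, 0, -40) [-0.527, 0.351, 0.417] [0.0, 0.001, 0.563]
```

```bash
python3 -m inch '[[-0.1,0.05,0,0,0,0.11,1],[-0.2,0.15,0.1,0,0,0.22,1],[-0.35,0.25,0.2,0,0,0.33,1],[-0.5,0.35,0.3,0,0,0.44,1],[-0.53,0.35,0.3,0,0,0.56,1],[-0.53,0.35,0.3,0,0,0.56,1],[-0.53,0.35,0.3,0,0,0.56,1]]'
python3 - <<'E'
from h import *
f=cap('wrist'); save(f,'pics/w8.png'); print(bot.observe()['qpos'].round(3))
E
```

```text
clock: 33.25
position: [0.4303, -0.2596, 0.2443]
tool_rot: [-3.141, -0.0, -0.687]
force: [-0.1, 0.1, -0.6]
grip_width: 0.0855
finger_force: 0.0
[ 0.306  0.335  0.151  1.928 -0.065  0.883 -1.769]
```

View pics/w8.png

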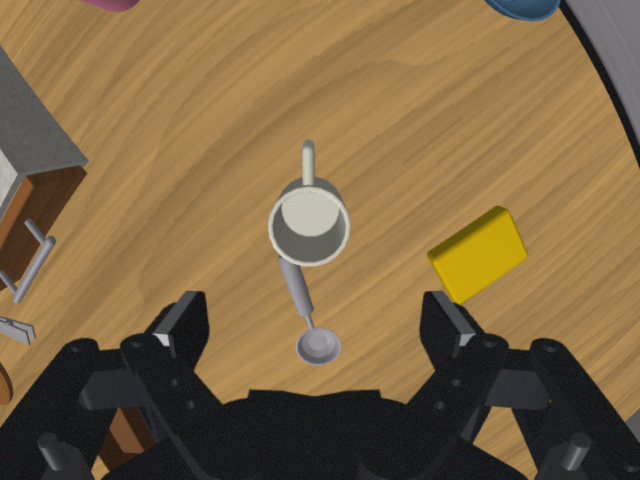

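Mug rim centre is at (310,227), the handle bar runs (308,187)→(308,142), pointing along tool +x; the spoon is nearby at (318,345) but clear of the fingers.

Run:
```python
from h import *
f=load('wrist'); h=cv2.cvtColor(f['img'],cv2.COLOR_RGB2HSV)
m=((h[...,1]<50)&(h[...,2]>60)).astype(np.uint8); k=np.zeros_like(m); k[182:264,262:356]=1; m*=k
rim=onplane(f,[(269,227),(349,227),(310,190),(310,265)],.085,True); c=np.array([(rim[0]+rim[1])/2,(rim[2]+rim[3])/2]); print(rim.round(4),c.round(4), np.linalg.norm(rim[0]-rim[1]),np.linalg.norm(rim[2]-rim[3]))
hp=onplane(f,[(308,145),(308,165)],.07,True); c0=np.array([c[0][0]*.5+c[1][0]*.5,c[0][1]*.5+c[1][1]*.5]); print(c0,[np.degrees(np.arctan2(*(p[:2]-c0)[::-1])) for p in hp],np.linalg.norm(hp[0][:2]-c0))
goto((*c0,.072,180,0,-40))
# obstacle: teaspoon nearest to mug
print('spoon end',onplane(f,[(287,258),(305,318),(318,347)],.004,True).round(3))
```

```text
[[ 0.451  -0.2317  0.085 ]
 [ 0.4106 -0.2809  0.085 ]
 [ 0.4531 -0.2758  0.085 ]
 [ 0.4056 -0.2366  0.085 ]] [[ 0.4308 -0.2563  0.085 ]
 [ 0.4294 -0.2562  0.085 ]] 0.06364771910168501 0.06149711084128622
[ 0.43008363 -0.25627505] [np.float64(-38.31096206512502), np.float64(-37.91692480824657)] 0.06475686248060486
(np.float64(0.43008363333191185), np.float64(-0.25627504954171965), 0.072, 180, 0, -40) [-0.011, -0.012, 0.861] [-0.0, -0.0, 0.007]
spoon end [[ 0.405 -0.204  0.004]
 [ 0.339 -0.173  0.004]
 [ 0.3   -0.16   0.004]]
```

```bash
python3 -m inch '[[-0.01,-0.012,0.25,0,0,-0.012,1],[-0.01,-0.012,0.5,0,0,-0.012,1],[-0.01,-0.012,0.7,0,0,-0.012,1],[-0.01,-0.012,0.82,0,0,-0.012,1],[-0.01,-0.012,0.86,0,0,-0.012,1],[-0.01,-0.012,0.86,0,0,-0.012,1]]' && python3 -m inch '[[0,0,0,0,0,0,0.8],[0,0,0,0,0,0,0.7],[0,0,0,0,0,0,0.6],[0,0,0,0,0,0,0.5],[0,0,0,0,0,0,0.5],[0,0,0,0,0,0,0.5]]' 30; python3 -m inch '[[0,0,-0.1,0,0,0,0.5],[0,0,-0.4,0,0,0,0.5],[0,0,-0.7,0,0,0,0.5],[0,0,-0.95,0,0,0,0.5],[0,0,-0.95,0,0,0,0.5],[0,0,-0.95,0,0,0,0.5]]'
python3 - <<'E'
from h import *
t=np.array([.576,.369]); d=np.array([-.825,.566]); x=np.array([d[1],-d[0]]); print(np.degrees(np.arctan2(x[1],x[0])))
for s in(.17,.07): print(s,(t+d*s-x*.047).round(4))
E
```

```text
clock: 34.05
position: [0.43, -0.2568, 0.0725]
tool_rot: [-3.141, 0.0, -0.673]
force: [-0.2, -1.2, 0.1]
grip_width: 0.0854
finger_force: 0.0
clock: 34.8
position: [0.4306, -0.2571, 0.0736]
tool_rot: [-3.141, -0.002, -0.675]
force: [-0.8, 0.6, 9.2]
grip_width: 0.0664
finger_force: 30.8
clock: 35.55
position: [0.4295, -0.2566, 0.2621]
tool_rot: [-3.141, 0.0, -0.675]
force: [0.2, 0.4, -1.9]
grip_width: 0.0663
finger_force: 35.5
55.54751631345464
0.17 [0.4091 0.4264]
0.07 [0.4916 0.3698]
```

Run:
```python
from h import *
goto((.47,-.08,.265,180,0,-5),(.40,.40,.265,180,0,55.5))
```

```text
(0.47, -0.08, 0.265, 180, 0, -5) [-0.394, -0.816, -0.014] [-0.0, -0.0, -0.374]
(0.4, 0.4, 0.265, 180, 0, 55.5) [-2.166, -2.472, -0.014] [-0.0, -0.0, -1.046]
```

```bash
python3 -m inch '[[-0.1,-0.2,0,0,0,-0.1,0.5],[-0.2,-0.4,0,0,0,-0.2,0.5],[-0.3,-0.6,0,0,0,-0.3,0.5],[-0.4,-0.8,0,0,0,-0.4,0.5],[-0.5,-0.9,0,0,0,-0.5,0.5],[-0.65,-0.98,0,0,0,-0.6,0.5],[-0.8,-0.98,0,0,0,-0.7,0.5],[-0.8,-0.98,0,0,0,-0.8,0.5],[-0.8,-0.98,0,0,0,-0.8,0.5]]'
python3 - <<'E'
from h import *
goto((.42,.1,.265,180,0,45),(.41,.35,.265,180,0,55.5))
E
```

```text
clock: 36.67
position: [0.4269, -0.0039, 0.2614]
tool_rot: [-3.14, 0.001, 0.581]
force: [-1.0, -0.3, -1.9]
grip_width: 0.0658
finger_force: 35.5
(0.42, 0.1, 0.265, 180, 0, 45) [0.257, -0.453, -0.018] [-0.001, 0.001, -0.13]
(0.41, 0.35, 0.265, 180, 0, 55.5) [0.901, -1.526, -0.018] [-0.001, 0.001, -0.247]
```

```bash
python3 -m inch '[[0.15,-0.25,0,0,0,-0.06,0.5],[0.28,-0.5,0,0,0,-0.12,0.5],[0.42,-0.75,0,0,0,-0.18,0.5],[0.54,-0.95,0,0,0,-0.247,0.5],[0.54,-0.95,0,0,0,-0.247,0.5],[0.54,-0.95,0,0,0,-0.247,0.5]]'
python3 - <<'E'
from h import *
goto((.4174,.4208,.2476,180,0,55.5)); print(bot.observe()['qpos'].round(2))
E
```

```text
clock: 37.42
position: [0.4132, 0.2136, 0.2615]
tool_rot: [-3.141, 0.001, 0.966]
force: [0.2, -0.4, -1.6]
grip_width: 0.0659
finger_force: 35.5
(0.4174, 0.4208, 0.2476, 180, 0, 55.5) [0.864, -0.572, 0.069] [-0.0, 0.001, -0.002]
[-0.28  0.27 -0.4   1.97  0.13  0.92 -1.34]
```

```bash
python3 -m inch '[[0.2,-0.15,0,0,0,0,0.5],[0.45,-0.3,0,0,0,0,0.5],[0.68,-0.45,0.03,0,0,0,0.5],[0.82,-0.55,0.06,0,0,0,0.5],[0.864,-0.572,0.07,0,0,0,0.5],[0.864,-0.572,0.07,0,0,0,0.5],[0.864,-0.572,0.07,0,0,0,0.5]]'
python3 - <<'E'
from h import *
w=cap('wrist'); s=cap('side'); c=cap('scene')
a=cv2.resize(w['img'],(400,300)); b=cv2.resize(s['img'][250:450,60:327],(400,300)); e=cv2.resize(c['img'][80:230,310:510],(400,300))
cv2.imwrite('pics/h1.png',np.vstack([np.hstack([a,b]),np.hstack([e,e*0])])[...,::-1])
t=np.array([.576,.369]); d=np.array([-.825,.566]); x=np.array([d[1],-d[0]]); o=bot.observe(); p=o['position'][:2]-t; print('along',p@d,'off',p@x,o['position'][2])
E
```

```text
clock: 38.3
position: [0.4174, 0.4198, 0.2485]
tool_rot: [3.141, 0.0, 0.967]
force: [-0.0, -0.0, -1.9]
grip_width: 0.0661
finger_force: 35.5
along 0.16018035901196892 off -0.04740336393993031 0.24869066385746139
```

View pics/h1.png

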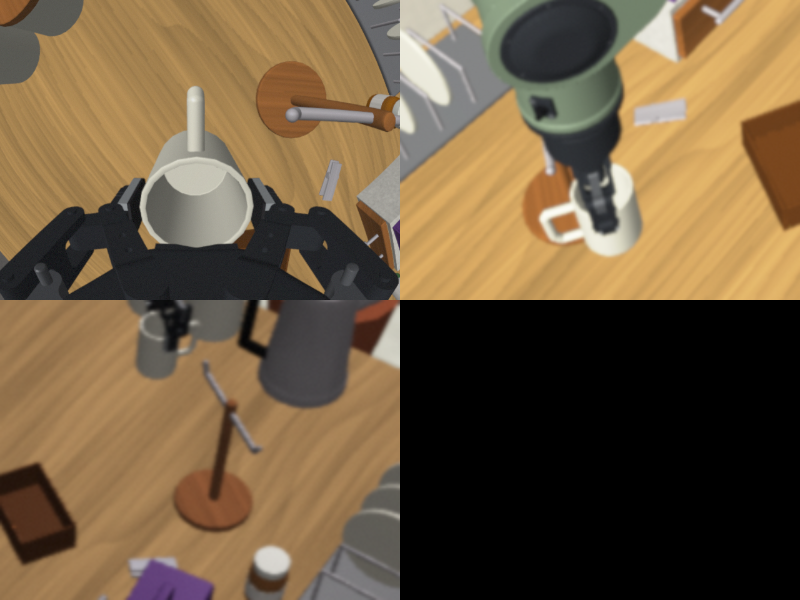

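Wrist panel: the handle is at panel (195,118), and the left hook's tip ball is at (292,115) with its bar running to (385,120). I'll check hook and loop alignment by ray casting.

Run:
```python
from h import *
w=load('wrist'); im=w['img']; h=cv2.cvtColor(im,cv2.COLOR_RGB2HSV)
# bar column profiles: bright low-saturation runs
pts=[]
for c in range(490,590,10):
    r=np.where((h[150:220,c,1]<50)&(h[150:220,c,2]>90))[0]+150
    if len(r): pts.append((c,(r.min()+r.max())/2)); print(c,r.min(),r.max(),end=' | ')
P=onplane(w,pts,.210,True); print(); print(P.round(4).tolist())
m=P[:,:2].mean(0); u,s,v=np.linalg.svd(P[:,:2]-m); d=v[0]*np.sign(v[0][1]); print('dir',d,np.degrees(np.arctan2(d[1],d[0]))-90)
o=bot.observe(); x=np.array([d[1],-d[0]]); print('TCP off hook line', (o['position'][:2]-m)@x, 'yaw',np.degrees(o['tool_rot'][2]))
print('tip',onplane(w,[(467,184)],.226,True).round(4))
print('handle outer/inner', [((onplane(w,[q],.2487-.0736+.07,True)[0,:2]-o['position'][:2])@x).round(4) for q in((312,139),(312,160),(312,235))])
Pc=cloud(w); sub=Pc[150:215,470:600].reshape(-1,3); k=(sub[:,2]>.195)&(sub[:,2]<.24); print('depth bar z', np.percentile(sub[k,2],[10,50,90]).round(4))
```

```text
490 172 190 | 500 172 191 | 510 173 191 | 520 174 192 | 530 174 193 | 540 175 193 | 550 176 194 | 560 177 194 | 570 178 195 | 580 179 195 | 
[[0.5161, 0.4099, 0.21], [0.5208, 0.4066, 0.21], [0.5256, 0.4033, 0.21], [0.5305, 0.3997, 0.21], [0.5357, 0.3962, 0.21], [0.5411, 0.3926, 0.21], [0.5466, 0.3886, 0.21], [0.5524, 0.3848, 0.21], [0.5583, 0.3805, 0.21], [0.5647, 0.3763, 0.21]]
dir [-0.82216291  0.56925227] 55.301898956026804
TCP off hook line -0.04753455826714136 yaw 55.463821478706805
tip [[0.5    0.4209 0.226 ]]
handle outer/inner [np.float64(0.0644), np.float64(0.057), np.float64(0.0299)]
depth bar z [0.2133 0.2163 0.2183]
```

```bash
python3 -m inch '[[0,0.05,0,0,0,0,0.5],[0,0.1,0,0,0,0,0.5],[0,0.15,0,0,0,0,0.5],[0,0.2,0,0,0,0,0.5],[0,0.25,0,0,0,0,0.5],[0,0.3,0,0,0,0,0.5],[0,0.35,0,0,0,0,0.5],[0,0.4,0,0,0,0,0.5],[0,0.44,0,0,0,0,0.5],[0,0.44,0,0,0,0,0.5],[0,0.44,0,0,0,0,0.5]]'
```

```text
clock: 39.83
position: [0.4889, 0.3719, 0.2483]
tool_rot: [-3.141, -0.0, 0.97]
force: [0.1, 0.5, -2.1]
grip_width: 0.0659
finger_force: 35.5
```

```bash
python3 -m inch '[[-0.027,0,0.04,0,0.1,0,0.5],[-0.047,0,0.083,0,0.2,0,0.5],[-0.06,0,0.129,0,0.3,0,0.5],[-0.066,0,0.176,0,0.4,0,0.5],[-0.065,0,0.2235,0,0.5,0,0.5],[-0.065,0,0.2235,0,0.5,0,0.5],[-0.065,0,0.2235,0,0.5,0,0.5]]'
python3 - <<'E'
from h import *
print(bot.observe()['qpos'].round(2))
w=cap('wrist'); s=cap('side'); c=cap('scene')
a=cv2.resize(w['img'],(400,300)); b=cv2.resize(s['img'][250:450,60:327],(400,300)); e=cv2.resize(c['img'][80:230,310:510],(400,300))
cv2.imwrite('pics/h2.png',np.vstack([np.hstack([a,b]),np.hstack([e,e*0])])[...,::-1])
E
```

```text
clock: 40.7
position: [0.4815, 0.3541, 0.1898]
tool_rot: [3.132, -0.562, 0.993]
force: [-63.4, -67.6, -37.0]
grip_width: 0.0495
finger_force: 50.1
[ 0.02  0.53 -0.85  2.12  1.2   0.23 -2.36]
```

View pics/h2.png

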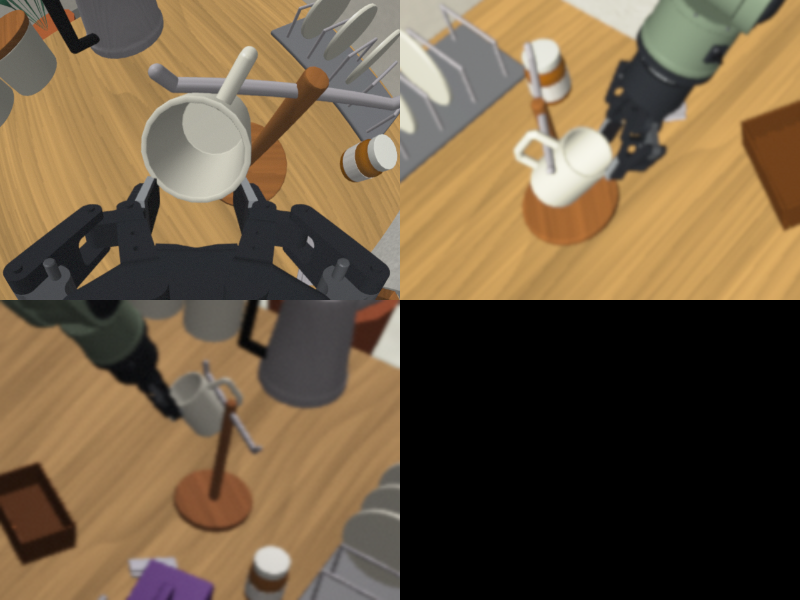

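The mug's handle is over the hook bar (wrist panel (235,75); side panel (540,160)), but it has been pushed partly out of the fingers and the force is high: the wrist is near its joint limits. I'll back off along the tool axis while opening, so it hangs.

```bash
python3 -m inch '[[0,0,-0.03,0,-0.03,0,0.6],[0,0,-0.06,0,-0.05,0,0.7],[0,0,-0.1,0,-0.05,0,0.8]]'; python3 -m inch '[[0,0,-0.05,0,0,0,0.9],[0,0,-0.1,0,0,0,0.9],[0,0,-0.2,0,0,0,0.9],[0,0,-0.3,0,0,0,0.9],[0,0,-0.4,0,0,0,0.9],[0,0,-0.4,0,0,0,0.9]]'
python3 - <<'E'
from h import *
w=cap('wrist'); s=cap('side'); c=cap('scene')
a=cv2.resize(w['img'],(400,300)); b=cv2.resize(s['img'][250:450,60:327],(400,300)); e=cv2.resize(c['img'][80:230,310:510],(400,300))
cv2.imwrite('pics/h3.png',np.vstack([np.hstack([a,b]),np.hstack([e,e*0])])[...,::-1])
E
```

```text
clock: 41.22
position: [0.4774, 0.3456, 0.2108]
tool_rot: [3.124, -0.488, 0.996]
force: [-0.6, 0.2, 0.5]
grip_width: 0.0685
finger_force: 0.0
clock: 41.98
position: [0.4563, 0.3138, 0.2819]
tool_rot: [3.122, -0.489, 0.995]
force: [-0.1, -0.4, -0.8]
grip_width: 0.0766
finger_force: 0.0
```

View pics/h3.png

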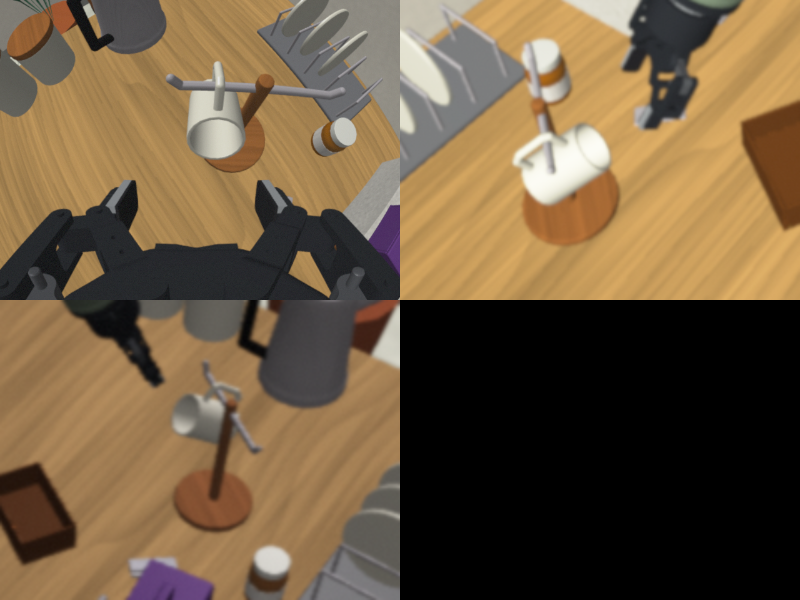

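The mug hangs by its handle on the left hook (wrist panel (215,110)) and is clear of the fingers. I've now viewed 17 pictures, 3 over the allowed 14, so the remaining checks are numeric only.

```bash
python3 -m inch '[[0,0,-0.2,0,0,0,0.9],[0,0,-0.4,0,0,0,0.9],[0,0,-0.4,0,0,0,0.9],[0,0,-0.4,0,0,0,0.9],[0,0,-0.4,0,0,0,0.9],[0,0,-0.4,0,0,0,0.9],[0,0,-0.4,0,0,0,0.9],[0,0,-0.4,0,0,0,0.9],[0,0,-0.4,0,0,0,0.9],[0,0,-0.4,0,0,0,0.9]]'; python3 lid.py
python3 - <<'E'
from h import *
import time
m=[]
for i in range(2):
    f=cap('side') ; P=cloud(f).reshape(-1,3); h=cv2.cvtColor(f['img'],cv2.COLOR_RGB2HSV).reshape(-1,3)
    k=(np.hypot(P[:,0]-.52,P[:,1]-.39)<.09)&(P[:,2]>.08)&(P[:,2]<.26)&(h[:,1]<60); print('mug',k.sum(),np.nanmean(P[k],0).round(4),np.percentile(P[k,2],[2,98]).round(3))
    d=(P[:,2]>.07)&(P[:,2]<.1)&(P[:,0]>.55)&(P[:,0]<.64)&(abs(P[:,1]-.07)<.01)&(h[:,1]>60); print('front x',np.percentile(P[d,0],[5,50]).round(4))
# lid vs bento edges: purple pts by height
a=np.radians(8.8)
for n in('scene','side'):
    f=load(n); P=cloud(f).reshape(-1,3); h=cv2.cvtColor(f['img'],cv2.COLOR_RGB2HSV).reshape(-1,3)
    b=(h[:,0]>=120)&(h[:,0]<=150)&(h[:,1]>60)&(P[:,0]>.6)&(P[:,0]<.78)&(abs(P[:,1])<.13)
    for lo,hi in((.13,.165),(.176,.186)):
        q=P[b&(P[:,2]>lo)&(P[:,2]<hi)]; u=q[:,0]*np.cos(a)+q[:,1]*np.sin(a); v=-q[:,0]*np.sin(a)+q[:,1]*np.cos(a); print(n,lo,len(q),np.percentile(u,[1,99]).round(4),np.percentile(v,[1,99]).round(4))
E
```

```text
clock: 43.38
position: [0.4344, 0.2837, 0.3516]
tool_rot: [3.124, -0.488, 0.995]
force: [-0.0, 0.3, 0.7]
grip_width: 0.0768
finger_force: 0.0
scene 739 slopes u,v [-0.0048 -0.0004  0.1807]
side 440 slopes u,v [-0.0049 -0.0055  0.1798]
mug 2277 [0.5261 0.391  0.1767] [0.138 0.223]
front x [0.6067 0.6084]
mug 2274 [0.5262 0.3909 0.1769] [0.139 0.223]
front x [0.6071 0.6083]
scene 0.13 312 [0.6373 0.7273] [-0.1634 -0.0269]
scene 0.176 1355 [0.6338 0.7254] [-0.1613 -0.0134]
side 0.13 243 [0.6594 0.7244] [-0.0138 -0.0072]
side 0.176 818 [0.6467 0.7239] [-0.1543 -0.0097]
```

```bash
python3 -c "
from workcell import bot
print(bot.job_done())"
```

```text
the job is handed in; nothing more can be done
None
```

The job is handed in, with no verdict returned: by my last measurements both tins are piled square in the shut drawer, the lid sits level on the bento, and the one mug hangs still on the left hook, though I viewed 17 pictures (limit 14) and the wrist force neared 100 N of the 120 N limit while hanging the mug.

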